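# Lay out the warning lamp for refitting on the mastering bench

## Task

The lamp plate in the jig is finished: throw the toggle clamp's red handle back over centre, leave the clamp open, take the plate out and lay the lamp's parts on the grey rubber mat for refitting. The plate lies flat between the silver disc and the lampholder, in line with both and touching neither, its long sides parallel to the mat's yellow edge; the red lens stands dome up on the middle of the silver disc; and the brass locknut goes over the lampholder's neck, down flat on its shoulder. Lay the white centre punch on the mat close behind the plate, on the side away from the yellow edge and parallel to that edge.

Things in the scene. Friction and masses are not known exactly. Their poses are not given: they have to be found in the camera images.
- mat: Grey rubber layout mat, fixed, 200 mm (x) by 320 mm (y), 3 mm thick, yellow stripe along its -x edge, which faces the robot. Origin: centre of its underside; x points away from the stripe ('behind'), z up. Disc and lampholder are fixed on it on about the line x = -30 mm, at about y = +98 and -98 mm, either way round.
- disc: Silver lacquer (acetate) test disc, fixed on the mat, 100 mm across, 2 mm thick, with a 7 mm dark dot at its centre. Origin: centre of its underside, on the mat's top.
- lampholder: Lampholder, fixed upright on the mat: black foot 40 mm across, black body 26 mm across up to a flat shoulder 33 mm above its underside, then a brass neck 14 mm across up to 48 mm, its last 4 mm chamfered. Origin: centre of its underside, on the mat's top; z up.
- jig: Beech board, fixed, 250 mm (x) by 300 (y), 18 thick; origin: centre of its underside, z up. Toggle clamp in the plane x = 80: arm pivot at y = 30, z = 54; the arm lies level towards -y, a sprung rubber foot presses the plate (5 N) at y = -26. Plate: on a black anvil (36 by 56, top z = 28, centre x = 80, y = -50), back stop on its +y side. Loose parts lie on the side x < 10.
- clamp_handle: Clamp handle, upright (z axis) when clamped. Origin: its pin on the arm. Red grip 13 (x) by 16 mm (y), z = 22 to 88 mm (top 166 mm above the jig's underside). Push its -y face (8 mm from the axis, towards the plate) to the jig's +y and down: it leans back 75 degrees to its stop, the pin moving too, and stays. Before it, all is free from 78 mm above the jig's underside up.
- clamp_arm (a joint): Angle of the clamp's arm: 0 when clamped (level), rising as the handle is thrown back, about 1.6 when fully open (upright), where it stays. It moves little while the handle passes over centre.
- plate: Lamp plate of pale blue anodised aluminium, 40 mm (its x) by 60 mm (its y), 8 mm thick, with a 16 mm hole in its middle. Origin: centre of its underside. It starts in the clamp, long side along the jig's y.
- lens: Red glass lens, a round dome with a straight rim: 36 mm across, rim 10 mm high, 19.5 mm high in all. Origin: centre of its flat underside, z up to the dome. (The smaller green lens is not wanted.)
- locknut: Brass hexagon locknut, 30 mm across flats, 8 mm thick, hole 18 mm wide. Lies flat; origin: centre of its underside; its x axis is square to one pair of flats. (The smaller dark steel nut is not wanted.)
- punch: Centre punch, 121 mm long, lying along its x axis: white plastic hexagon handle, 14 mm high and 16 mm wide, from x = -40 to +40 mm, steel nose with its point at +75 mm, steel cap to -46 mm. Origin: under the middle of the white handle, on the surface it lies on.

How it is judged:
By the outcome, as a careful person would: the job done as asked, in the order asked, and still so for the second after the job is handed in, with the robot touching nothing.
It also fails if it takes over 115 s, if anything falls off the work surface, if the arm or the gripper's body presses on something with over 40 N, if the wrist force passes 120 N, or if a joint passes its speed limit or range.

## Robot

A 7-joint arm with a two-finger parallel gripper is mounted at the origin on the work surface. World frame = base frame: x ahead of the robot, y to its left, z up, the work surface at z = 0. Lengths are in m, angles in degrees, forces in N, time in s.
With the tool pointing down it reaches from about 0.425 to 0.875 m from the base axis. Payload 9.9 kg.
Tool frame: the origin (TCP) lies on the centre line of the jaws, within the pads' length; the fingertips stand 14 mm ahead of it and the grasp point (between the pads) lies 5 mm behind it (ctrl.tip_extent is the distance from the TCP to the fingertips, in m); z points along the fingers, y is the line along which they close (so a half turn about z gives the same grasp; the last joint's range is limited). The gripper opens to 85 mm and grips with 20 to 120 N. Pads are 22 mm wide; open, the fingers measure 114 mm over their backs; the gripper's body (76 mm by 85 mm) begins 54 mm behind the grasp point. The pads swing forward as they close: fully open they stand 13 mm farther back than shut.
Start: joints at [70.886, 32.985, 1.427, 82.34, -0.859, 64.687, -3.237], TCP at [0.167, -0.654, 0.245] pointing down, gripper open.
Joint ranges: [-157.87, 157.87], [-19.46, 123.44], [-87.15, 90], [11.01, 140.99], [-62.26, 242.26], [9.8, 113.94], [-161.44, 161.44]. Speed limits (degrees/s): [127.2, 127.2, 172.46, 172.46, 180, 180, 180].

## Interface

Orientations are given as a 3x3 rotation matrix whose columns are the frame's x, y, z axes.
In Python, from bench import ctrl, eyes gives the robot as it stands.
- The arm moves only by the tool apply_moves, never from a script. Its argument "commands" is a list of rows, each a list of 7 numbers: the turn, a rotation vector about the tool's x, y, z in rad, then the shift along the tool's x, y, z in mm, then the opening, from -1 (shut) to 1 (fully open). A call has exactly 5 rows; each row shifts and turns the commanded pose from where the row before left it, along the tool's axes as they then stand; what a row does not reach is not made up. A row lasts 1/12 s, in which the tool goes at most 41.7 mm and 7.16 degrees, less where a joint would pass 70% of its speed; a pose out of reach is approached as far as the arm can. A call with a gripper value outside its range is refused whole. The fingers move at their own pace and stop on an object; "newtons" is the grip in N (left out, the last holds). Time passes only in rows, so rows that do not move let the fingers close, or fill a call up. It gives the time, the measured TCP pose, the force, the opening and the grip force at its end, in the units of the state.
- ctrl.get_obs(): the state, without advancing time (a new reading comes with each control period).
- eyes.get_image(name): name is "scene" or "top" or "wrist"; returns the picture (384x512x3 uint8, red, green, blue); there is no depth.
- eyes.calibration(name): a dict with "fx", "fy", "cx", "cy" (pixels), "D" ([k1, k2, p1, p2, k3] as OpenCV has them; the pictures are not rectified), "camera_from_world" (4x4, takes a point from world to camera coordinates). Camera axes: x right, y down, z forward; pixel columns grow to the right and rows downward; lengths in m; the calibration is good to about 2 mm. A picture is of the moment at which its call begins: read the wrist's pose just before it. calibration takes no time and is no camera call; for the wrist camera it gives the pose at the moment of the call.
- ctrl.hand_in(): hands the job in; it is judged then, once.
The state is a dict: "time": time; "joints": joint angles; "joint_vel": joint speeds; "joint_efforts": joint torques, N m; "eef_pos": TCP position; "orientation": TCP orientation; "force": force on the tool from outside, world axes, zero at the start; "wrist_torque": the same for the moment, N m; "opening": finger opening in m; "grip_force": force on a finger pad.
Only numpy, scipy, OpenCV 4.12 (cv2) and the standard library are available. Lean on these libraries where they do the work, as an engineer would, in place of code of your own. Each camera call takes 0.05 s, during which the arm holds its last target. There are 200 camera calls.

## Working session

There is one attempt and no reset: what is moved stays moved. The work goes in short steps, Python scripts to look and compute and a tool call to move; the robot and the scene stay as the last step left them, time stands still between calls to the robot, and variables do not carry over. Pictures are saved under pics/ and viewed, at most 16 in all, crops included, and the job is handed in when it is done.

Besides the shell and the picture viewer there is one more tool, called after "Emit:" as name(argument=value, ...) on one line, values as JSON. apply_moves: Moves the arm, as the interface text tells. Its arguments: {"type":"object","properties":{"commands":{"type":"array"},"newtons":{"type":"number"}},"required":["commands"]}

```bash
ls; mkdir -p pics
python3 - <<'E'
from bench import ctrl, eyes
import cv2, numpy as np
o=ctrl.get_obs(); print(o, ctrl.tip_extent)
for n in ("scene","top"):
    im=eyes.get_image(n); cv2.imwrite(f"pics/{n}0.png",im[:,:,::-1]); c=eyes.calibration(n); print(n,c)
a=cv2.imread("pics/scene0.png");b=cv2.imread("pics/top0.png")
E
```

```text
pics
{'time': 0.0, 'joints': array([70.88591482, 33.03366695,  1.42295433, 82.38894789, -0.8616739 ,
       64.68954127, -3.23700202]), 'joint_vel': array([-0.02436157,  0.07092662, -0.05814836, -0.04025486,  0.06307979,
       -0.10914646,  0.2762382 ]), 'joint_efforts': array([ 1.75618487e-03, -7.65750003e+01,  2.25145563e+00, -2.85962284e+01,
        1.51556282e-02,  1.29464763e-02,  1.04156854e-05]), 'eef_pos': array([ 0.16677303, -0.65358481,  0.24441517]), 'orientation': array([[ 9.68954085e-01,  2.47240249e-01, -4.90472459e-04],
       [ 2.47240730e-01, -9.68952587e-01,  1.70445015e-03],
       [-5.38358767e-05, -1.77279871e-03, -9.99998427e-01]]), 'force': array([ 0.5234175 , -0.12954836,  0.88170089]), 'wrist_torque': array([0.02088397, 0.04318396, 0.05255723]), 'grip_force': 0.0, 'opening': 0.08514348842556116} 0.014
scene {'fx': 389.6563797293639, 'fy': 389.6563797293639, 'cx': 257.4504304908455, 'cy': 193.958653351841, 'D': array([-0.06756659,  0.        ,  0.        ,  0.        ,  0.        ]), 'camera_from_world': array([[ 0.48908044,  0.87213171,  0.01366031, -0.27506054],
       [ 0.49210664, -0.26296888, -0.82986651, -0.20440159],
       [-0.72016066,  0.41259381, -0.55779474,  1.43969904],
       [ 0.        ,  0.        ,  0.        ,  1.        ]])}
top {'fx': 408.067993514553, 'fy': 408.067993514553, 'cx': 255.89215719865655, 'cy': 193.3844554032382, 'D': array([0.03022019, 0.        , 0.        , 0.        , 0.        ]), 'camera_from_world': array([[ 0.13173323, -0.99127369,  0.0047782 , -0.05679828],
       [-0.96942951, -0.1298339 , -0.20820565,  0.54000467],
       [ 0.20700915,  0.02279547, -0.9780734 ,  0.79469372],
       [ 0.        ,  0.        ,  0.        ,  1.        ]])}
```

View pics/top0.png

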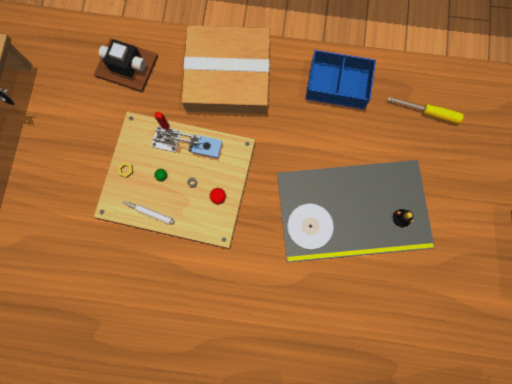

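View pics/scene0.png

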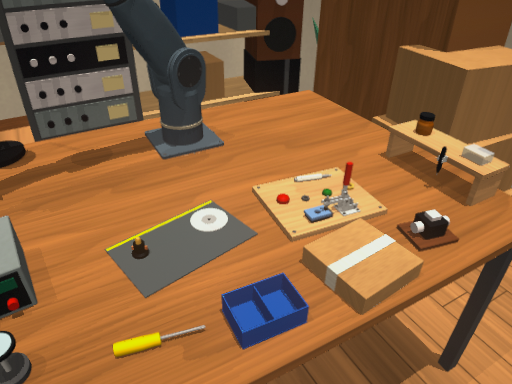

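The top view shows the jig (screws near (130,118), (250,143), (223,240), (101,212)) with its clamp at (165,135), and the plate at (207,147). The red lens is at (218,196), the brass nut at (126,170) and the punch at (148,212). On the mat, the disc is at (310,226) and the lampholder at (403,217). The scene view agrees with this.

```bash
cat > h.py <<'E'
import cv2, numpy as np
from bench import ctrl, eyes
np.set_printoptions(precision=4,suppress=True)
def ray(c,uv):
    K=np.array([[c["fx"],0,c["cx"]],[0,c["fy"],c["cy"]],[0,0,1]])
    p=cv2.undistortPoints(np.array(uv,float).reshape(-1,1,2),K,np.array(c["D"])).reshape(-1,2)
    T=np.array(c["camera_from_world"]);R=T[:3,:3]
    d=np.c_[p,np.ones(len(p))]@R
    return -R.T@T[:3,3], d
def onz(c,uv,z):
    o,d=ray(c,uv); return o+d*((z-o[2])/d[:,2])[:,None]
def proj(c,P):
    K=np.array([[c["fx"],0,c["cx"]],[0,c["fy"],c["cy"]],[0,0,1]])
    T=np.array(c["camera_from_world"])
    return cv2.projectPoints(np.array(P,float).reshape(-1,3),cv2.Rodrigues(T[:3,:3])[0],T[:3,3],K,np.array(c["D"]))[0].reshape(-1,2)
def blob(im,lo,hi,roi=None,k=0):
    h=cv2.cvtColor(im,cv2.COLOR_RGB2HSV)
    m=cv2.inRange(h,np.array(lo),np.array(hi))
    if roi: z=np.zeros_like(m);x0,y0,x1,y1=roi;z[y0:y1,x0:x1]=255;m&=z
    if k: m=cv2.morphologyEx(m,cv2.MORPH_CLOSE,np.ones((k,k)))
    cs,_=cv2.findContours(m,cv2.RETR_EXTERNAL,cv2.CHAIN_APPROX_NONE)
    return sorted(cs,key=cv2.contourArea,reverse=True),m
def cen(ct):
    M=cv2.moments(ct);return [M["m10"]/M["m00"],M["m01"]/M["m00"]]
E
python3 - <<'E'
from h import *
im=cv2.imread("pics/top0.png")[:,:,::-1].copy();c=eyes.calibration("top")
hs=cv2.cvtColor(im,cv2.COLOR_RGB2HSV)
for n,(x,y) in dict(matg=(350,180),stripe=(360,250),disc=(300,220),beech=(180,200),red=(218,196),nut=(121,172),plate=(203,150),punch=(150,212),wood=(60,250)).items(): print(n,hs[y,x])
def rect(ct,z):
    P=onz(c,ct.reshape(-1,2),z); r=cv2.minAreaRect((P[:,:2]*1000).astype(np.float32)); return r, cv2.boxPoints(r)
cs,m=blob(im,(0,0,60),(180,70,140),(270,150,445,270),5); print("mat",rect(cs[0],.003))
cs,m=blob(im,(27,180,120),(40,255,255),(270,230,445,270)); print("stripe",rect(cs[0],.003))
cs,m=blob(im,(0,0,170),(180,60,255),(280,195,340,260),5); print("disc",rect(cs[0],.005),onz(c,[cen(cs[0])],.005))
cs,m=blob(im,(15,50,150),(30,150,255),(85,100,265,255),9); print("jig",rect(cs[0],.018))
cs,m=blob(im,(0,180,80),(8,255,255),(205,180,235,210)); print("lens",cen(cs[0]),rect(cs[0],.023))
cs,m=blob(im,(24,150,80),(35,255,255),(110,155,140,185)); print("nut",[ (cen(x),cv2.contourArea(x)) for x in cs[:2]],rect(cs[0],.026))
cs,m=blob(im,(90,50,80),(120,255,255),(185,130,230,162)); print("plate",rect(cs[0],.036))
cs,m=blob(im,(0,0,120),(180,45,255),(115,195,180,230),3); print("punch",rect(cs[0],.027))
E
```

```text
matg [ 26  19 107]
stripe [ 30 242 203]
disc [110   7 214]
beech [ 20 133 209]
red [  0 243 213]
nut [ 24 166 158]
plate [104  80 208]
punch [116   8 214]
wood [ 14 188 176]
mat (((552.91650390625, -200.16384887695312), (186.33358764648438, 317.809326171875), 13.08167839050293), array([[ 426.2011,  -66.4704],
       [ 498.134 , -376.032 ],
       [ 679.6319, -333.8573],
       [ 607.699 ,  -24.2957]], dtype=float32))
stripe (((457.11663818359375, -222.8069305419922), (8.660867691040039, 312.8406677246094), 12.96450138092041), array([[ 417.8041,  -71.3454],
       [ 487.989 , -376.2115],
       [ 496.4292, -374.2685],
       [ 426.2442,  -69.4023]], dtype=float32))
disc (((498.048583984375, -111.01829528808594), (96.40080261230469, 98.15817260742188), 7.632662296295166), array([[ 443.7565,  -68.7761],
       [ 456.794 , -166.0646],
       [ 552.3407, -153.2605],
       [ 539.3032,  -55.972 ]], dtype=float32)) [[ 0.4973 -0.1103  0.005 ]]
jig (((564.7606201171875, 194.89895629882812), (299.62176513671875, 249.91580200195312), 84.69678497314453), array([[426.4911,  57.2787],
       [675.
[... 452 characters left out ...]
7.17498779296875), (31.82129669189453, 28.123205184936523), 11.140226364135742), array([[546.9232, 317.8975],
       [552.3569, 290.3043],
       [583.5786, 296.4525],
       [578.1448, 324.0457]], dtype=float32))
plate (((638.2286376953125, 138.1290740966797), (60.469146728515625, 38.909366607666016), 85.87590026855469), array([[616.65  , 109.3719],
       [655.4586, 106.5737],
       [659.8073, 166.8862],
       [620.9987, 169.6845]], dtype=float32))
punch (((479.3027038574219, 238.61830139160156), (112.86583709716797, 10.362159729003906), 75.48859405517578), array([[460.1464, 185.284 ],
       [470.1779, 182.6875],
       [498.459 , 291.9526],
       [488.4275, 294.5491]], dtype=float32))
```

```bash
cat >> h.py <<'E'
JO=np.array([.5648,.1949,0]); ja=np.radians(-5.30)
def Rz(a): return np.array([[np.cos(a),-np.sin(a),0],[np.sin(a),np.cos(a),0],[0,0,1]])
def jig(P): return (np.atleast_2d(P)-JO)@Rz(ja)*1000      # world m -> jig mm
def wjig(p): return JO+Rz(ja)@(np.array(p,float)/1000)
def to(P,yaw=None):
    "tool-frame shift (mm) to world point, turn about tool z (rad) to yaw"
    o=ctrl.get_obs();R=np.array(o["orientation"]);e=np.array(o["eef_pos"])
    cy=np.degrees(np.arctan2(R[1,0],R[0,0]))
    print("t %.2f"%o["time"],"at",e*1000,"yaw %.2f"%cy,"F",np.array(o["force"]),"open %.4f grip %.1f"%(o["opening"],o["grip_force"]))
    if yaw is not None:
        d=(yaw-cy+180)%360-180; print("turn z rad %.3f"%-np.radians(d)); R=np.c_[[np.cos(np.radians(yaw)),np.sin(np.radians(yaw)),0],[np.sin(np.radians(yaw)),-np.cos(np.radians(yaw)),0],[0,0,-1]]
    if P is not None: print("shift (after turn) mm",R.T@(np.array(P)-e)*1000,"dworld",(np.array(P)-e)*1000)
E
python3 - <<'E'
from h import *
im=cv2.imread("pics/top0.png")[:,:,::-1].copy();c=eyes.calibration("top")
s=cv2.imread("pics/scene0.png")[:,:,::-1].copy();d=eyes.calibration("scene")
cs,m=blob(im,(0,150,60),(10,255,255),(145,105,180,135)); p=cs[0].reshape(-1,2);print("top red",p.min(0),p.max(0),cv2.minAreaRect(cs[0]))
cs,m=blob(s,(0,150,60),(10,255,255),(335,155,360,200)); q=cs[0].reshape(-1,2);print("scene red",q.min(0),q.max(0),cv2.minAreaRect(cs[0]))
for y in range(0,45,5): 
  P=[wjig([80,y,z]) for z in (100,166)]
  print(y,proj(c,P).ravel(),proj(d,P).ravel())
for n,P in dict(holdfoot=[.541,-.3036,.003],necktop=[.541,-.3036,.051]).items(): print(n,proj(c,[P]))
cs,m=blob(im,(0,0,0),(180,255,60),(385,200,425,235)); print("foot rect",cv2.minAreaRect(cs[0]),cen(cs[0]))
E
```

```text
top red [154 111] [168 128] ((161.72000122070312, 119.45999908447266), (20.0, 8.199999809265137), 53.13010025024414)
scene red [343 161] [352 184] ((347.729736328125, 172.62161254882812), (6.575959205627441, 23.67345428466797), 9.462322235107422)
0 [178.8414 129.7457 172.5077 117.077 ] [337.3377 186.3391 340.7123 163.9071]
5 [176.4674 129.2207 169.9339 116.5095] [338.9669 185.9324 342.3951 163.5285]
10 [174.094  128.6959 167.3607 115.942 ] [340.5898 185.5272 344.0712 163.1513]
15 [171.7213 128.171  164.7883 115.3745] [342.2065 185.1235 345.7406 162.7757]
20 [169.3492 127.6462 162.2165 114.807 ] [343.8171 184.7213 347.4034 162.4017]
25 [166.9777 127.1214 159.6453 114.2395] [345.4215 184.3206 349.0595 162.0291]
30 [164.6067 126.5967 157.0748 113.672 ] [347.0198 183.9214 350.709  161.6581]
35 [162.2363 126.072  154.5049 113.1045] [348.6121 183.5237 352.3519 161.2886]
40 [159.8665 125.5473 151.9355 112.537 ] [350.1982 183.1275 353.9883 160.9206]
holdfoot [[399.9708 218.2032]]
necktop [[408.1012 214.7658]]
foot rect ((402.5, 217.5), (17.0, 19.0), 90.0) [400.8347742555235, 218.88472622478386]
```

Emit:
apply_moves(commands=[[0,0,-0.122,0,0,0,-1],[0,0,-0.122,0,0,0,-1],[0,0,-0.122,0,0,0,-1],[0,0,-0.122,0,0,0,-1],[0,0,-0.122,0,0,0,-1]], newtons=40)

```text
time: 0.52
eef_pos: [0.1668, -0.6538, 0.2448]
orientation: [[0.648, 0.762, -0.0], [0.762, -0.648, 0.001], [0.0, -0.001, -1.0]]
force: [0.8, -0.5, -0.3]
opening: 0.0253
grip_force: 0.0
```

Emit:
apply_moves(commands=[[0,0,-0.122,0,0,0,-1],[0,0,-0.122,0,0,0,-1],[0,0,-0.122,0,0,0,-1],[0,0,-0.122,0,0,0,-1],[0,0,-0.122,0,0,0,-1]])

```text
time: 0.93
eef_pos: [0.1667, -0.6538, 0.2448]
orientation: [[0.095, 0.995, -0.0], [0.995, -0.095, 0.001], [0.001, -0.0, -1.0]]
force: [0.2, -0.1, -0.9]
opening: 0.0003
grip_force: 0.0
```

Run:
```python
from h import *
to(wjig([80,-15,245]),84.7)
```

```text
t 0.93 at [ 166.7349 -653.8395  244.8289] yaw 84.56 F [ 0.1529 -0.0623 -0.8824] open 0.0003 grip 0.0
turn z rad -0.002
shift (after turn) mm [866.8804 397.9647  -0.1711] dworld [476.3375 826.414    0.1711]
```

Emit:
apply_moves(commands=[[0,0,0,34.7,15.9,0,-1],[0,0,0,34.7,15.9,0,-1],[0,0,0,34.7,15.9,0,-1],[0,0,0,34.7,15.9,0,-1],[0,0,0,34.7,15.9,0,-1]])

```text
time: 1.35
eef_pos: [0.2638, -0.4876, 0.2449]
orientation: [[0.101, 0.995, -0.0], [0.995, -0.101, 0.001], [0.001, -0.0, -1.0]]
force: [0.4, -0.4, -0.5]
opening: -0.0002
grip_force: 0.0
```

Emit:
apply_moves(commands=[[0,0,0,34.7,15.9,0,-1],[0,0,0,34.7,15.9,0,-1],[0,0,0,34.7,15.9,0,-1],[0,0,0,34.7,15.9,0,-1],[0,0,0,34.7,15.9,0,-1]])

```text
time: 1.77
eef_pos: [0.3604, -0.3231, 0.2452]
orientation: [[0.101, 0.995, -0.0], [0.995, -0.101, 0.0], [0.0, -0.0, -1.0]]
force: [0.7, 0.4, -0.4]
opening: -0.0001
grip_force: 0.0
```

Emit:
apply_moves(commands=[[0,0,0,34.7,15.9,0,-1],[0,0,0,34.7,15.9,0,-1],[0,0,0,34.7,15.9,0,-1],[0,0,0,34.7,15.9,0,-1],[0,0,0,34.7,15.9,0,-1]])

```text
time: 2.18
eef_pos: [0.457, -0.1586, 0.2453]
orientation: [[0.101, 0.995, -0.0], [0.995, -0.101, -0.0], [-0.0, -0.0, -1.0]]
force: [0.9, -1.1, 0.3]
opening: -0.0004
grip_force: 0.0
```

Emit:
apply_moves(commands=[[0,0,0,34.7,15.9,0,-1],[0,0,0,34.7,15.9,0,-1],[0,0,0,34.7,15.9,0,-1],[0,0,0,34.7,15.9,0,-1],[0,0,0,34.7,15.9,0,-1]])

```text
time: 2.6
eef_pos: [0.5537, 0.006, 0.2451]
orientation: [[0.101, 0.995, -0.0], [0.995, -0.101, -0.0], [-0.0, -0.0, -1.0]]
force: [0.9, -1.2, -0.5]
opening: -0.0
grip_force: 0.0
```

Emit:
apply_moves(commands=[[0,0,0,30,15.9,0,-1],[0,0,0,30,15.9,0,-1],[0,0,0,30,15.9,0,-1],[0,0,0,20,15,0,-1],[0,0,0,0,0,0,-1]])

```text
time: 3.02
eef_pos: [0.6283, 0.1133, 0.2445]
orientation: [[0.095, 0.995, 0.0], [0.995, -0.095, 0.004], [0.004, -0.0, -1.0]]
force: [-1.0, 0.5, -0.6]
opening: -0.0001
grip_force: 0.0
```

Run:
```python
from h import *
to(wjig([80,-15,155]),84.7)
im=eyes.get_image("wrist");cv2.imwrite("pics/w1.png",im[:,:,::-1])
c=eyes.calibration("wrist");T=c["camera_from_world"];print("cam pos jig",jig(-T[:3,:3].T@T[:3,3]),T[:3,:3],c["fx"],c["D"])
for y in (0,20,27): print(y,proj(c,[wjig([80,y,z]) for z in (100,166)]).ravel())
```

```text
t 3.02 at [628.2932 113.2514 244.4833] yaw 84.52 F [-0.9798  0.5467 -0.5902] open -0.0001 grip 0.0
turn z rad -0.003
shift (after turn) mm [60.4346  9.2363 89.4833] dworld [ 14.7792  59.3231 -89.4833]
cam pos jig [[ 69.9162  -8.0665 372.9407]] [[ 0.9953 -0.0973 -0.0019]
 [-0.093  -0.9568  0.2755]
 [-0.0286 -0.274  -0.9613]] 304.484077798345 [-0.0696  0.      0.      0.      0.    ]
0 [266.6844  91.0759 270.4423  87.9662]
20 [266.7803  66.6679 270.6502  55.5011]
27 [266.8116  57.9548 270.718   43.8507]
```

View pics/w1.png

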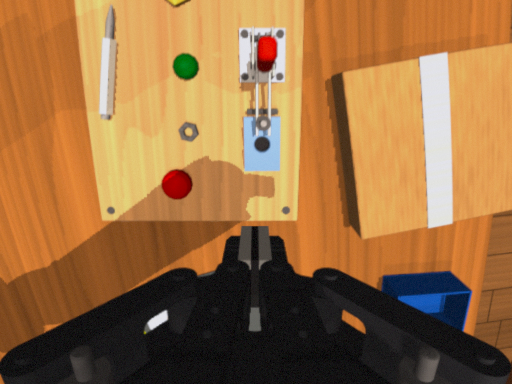

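The wrist view shows the red handle at (267,55), the plate at (262,145), the lens at (177,184), the steel nut at (188,131) and the punch at (108,62). The handle axis comes out at jig y ≈ 26, which matches the top view. The closed fingers are at (255,228).

Emit:
apply_moves(commands=[[0,0,-0.003,16,9.2,0,-1],[0,0,0,16,0,20,-1],[0,0,0,16,0,36,-1],[0,0,0,17,0,36,-1],[0,0,0,0,0,0,-1]])

```text
time: 3.48
eef_pos: [0.6381, 0.1728, 0.1463]
orientation: [[0.094, 0.995, -0.01], [0.996, -0.094, -0.001], [-0.002, -0.01, -1.0]]
force: [-1.2, 0.4, -1.3]
opening: 0.0004
grip_force: 0.0
```

Emit:
apply_moves(commands=[[0,0,0,8,0,0,-1],[0,0,0,6,0,0,-1],[0,0,0,5,0,0,-1],[0,0,0,5,0,0,-1],[0,0,0,5,0,0,-1]])

```text
time: 3.9
eef_pos: [0.6459, 0.1999, 0.1549]
orientation: [[0.099, 0.995, 0.002], [0.995, -0.099, -0.0], [0.0, 0.002, -1.0]]
force: [0.5, -1.4, 0.0]
opening: -0.0002
grip_force: 0.1
```

Run:
```python
from h import *
o=ctrl.get_obs();print(jig(o["eef_pos"]),o["force"])
im=eyes.get_image("scene");cv2.imwrite("pics/s2.png",cv2.resize(im[120:260,270:440,::-1],None,fx=4,fy=4))
```

```text
[[ 80.307   12.4773 154.9125]] [ 0.514  -1.4024  0.0144]
```

View pics/s2.png

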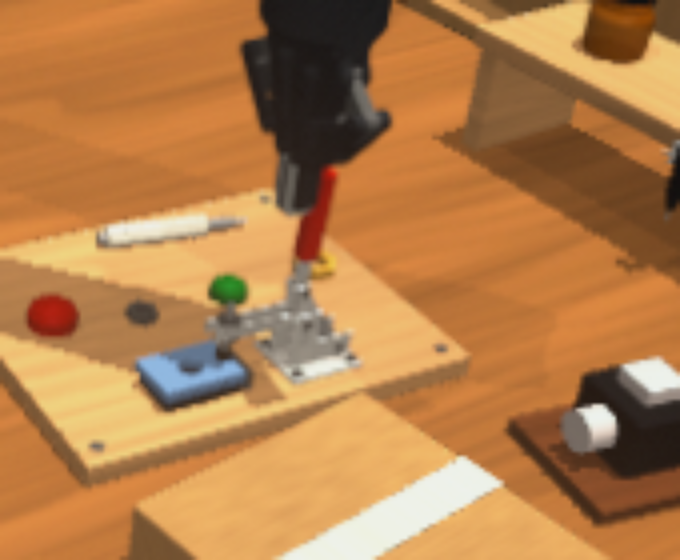

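The handle is leaning back slightly under the fingers, roughly at (325,190) in the crop. I'll keep pushing along the arc.

Emit:
apply_moves(commands=[[0,0,0,7,0,1,-1],[0,0,0,7,0,1,-1],[0,0,0,8,0,2,-1],[0,0,0,8,0,2,-1],[0,0,0,7,0,2,-1]])

```text
time: 4.37
eef_pos: [0.6486, 0.2382, 0.145]
orientation: [[0.097, 0.995, -0.0], [0.995, -0.097, 0.0], [0.0, -0.0, -1.0]]
force: [0.2, 0.9, -0.0]
opening: 0.0002
grip_force: 0.0
```

Emit:
apply_moves(commands=[[0,0,0,8,0,4,-1],[0,0,0,8,0,4,-1],[0,0,0,7,0,5,-1],[0,0,0,6,0,6,-1],[0,0,0,6,0,6,-1]])

```text
time: 4.78
eef_pos: [0.6521, 0.2725, 0.1195]
orientation: [[0.098, 0.995, -0.0], [0.995, -0.098, 0.0], [-0.0, -0.0, -1.0]]
force: [-0.3, 0.2, 0.9]
opening: 0.0003
grip_force: 0.0
```

Emit:
apply_moves(commands=[[0,0,0,5,0,7,-1],[0,0,0,4,0,7,-1],[0,0,0,3,0,7,-1],[0,0,0,3,0,6,-1],[0,0,0,0,0,0,-1]])

```text
time: 5.2
eef_pos: [0.6536, 0.2866, 0.0924]
orientation: [[0.098, 0.995, -0.0], [0.995, -0.098, -0.001], [-0.001, -0.0, -1.0]]
force: [-1.5, -2.4, 6.4]
opening: -0.0004
grip_force: 3.3
```

Run:
```python
from h import *
o=ctrl.get_obs();print(jig(o["eef_pos"]),o["force"])
im=eyes.get_image("scene");cv2.imwrite("pics/s3.png",cv2.resize(im[120:260,270:440,::-1],None,fx=4,fy=4))
```

```text
[[79.9684 99.4704 92.4145]] [-1.4599 -2.3914  6.417 ]
```

View pics/s3.png

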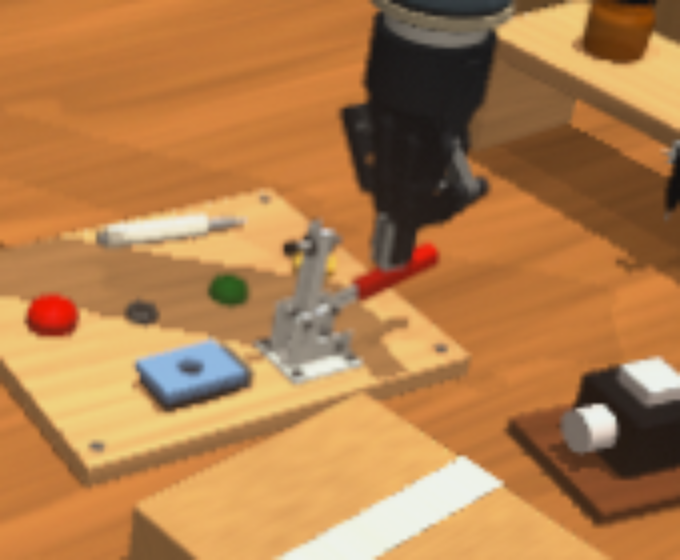

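The arm is nearly upright at (320,250) and the handle is leaning back at (400,270). I'll push a little further to the stop.

Emit:
apply_moves(commands=[[0,0,0,0,0,2,-1],[0,0,0,0,0,2,-1],[0,0,0,0,0,2,-1],[0,0,0,0,0,0,-1],[0,0,0,0,0,0,-1]])

```text
time: 5.67
eef_pos: [0.6541, 0.2873, 0.0905]
orientation: [[0.098, 0.995, 0.003], [0.995, -0.098, 0.001], [0.001, 0.002, -1.0]]
force: [-7.2, -3.4, 24.0]
opening: -0.0
grip_force: 12.2
```

The handle is at its stop: the force rose to 24 N with no further travel. Next I retreat and look at the plate.

Emit:
apply_moves(commands=[[0,0,0,0,0,-25,-1],[0,0,0,0,0,-40,-1],[0,0,0,0,0,-40,-1],[0,0,0,-10,0,-25,-1],[0,0,0,-39,0,0,0.5]])

```text
time: 6.08
eef_pos: [0.6496, 0.2465, 0.2239]
orientation: [[0.09, 0.996, 0.008], [0.996, -0.09, 0.01], [0.01, 0.007, -1.0]]
force: [-0.3, 1.2, -0.1]
opening: 0.011
grip_force: 0.0
```

Emit:
apply_moves(commands=[[0,0,0,-39,0,0,0.5],[0,0,0,-39,0,0,0.5],[0,0,0,-39,0,0,0.5],[0,0,0,-39,0,0,0.5],[0,0,0,0,0,0,0.5]])

```text
time: 6.5
eef_pos: [0.6336, 0.0712, 0.2169]
orientation: [[0.109, 0.994, -0.001], [0.994, -0.109, -0.007], [-0.007, 0.0, -1.0]]
force: [0.5, -1.7, -0.6]
opening: 0.064
grip_force: 0.0
```

Run:
```python
from h import *
to(wjig([80,-50,75]),84.7)
print("tip",ctrl.tip_extent)
c=eyes.calibration("wrist");im=eyes.get_image("wrist");cv2.imwrite("pics/w4.png",im[:,:,::-1])
hs=cv2.cvtColor(im,cv2.COLOR_RGB2HSV)
cs,m=blob(im,(90,50,80),(125,255,255),(170,0,420,240))
P=onz(c,cs[0].reshape(-1,2),.036);r=cv2.minAreaRect((P[:,:2]*1000).astype(np.float32));print("plate",r,jig([[r[0][0]/1000,r[0][1]/1000,0]]))
cs,m=blob(im,(0,180,60),(8,255,255),(60,0,240,384))
for x in cs[:2]: P=onz(c,x.reshape(-1,2),.020);print("red",cv2.contourArea(x),cen(x),cv2.minEnclosingCircle((P[:,:2]*1000).astype(np.float32)))
```

```text
t 6.50 at [633.6437  71.24   216.8738] yaw 83.74 F [ 0.4872 -1.7425 -0.605 ] open 0.0640 grip 0.0
turn z rad -0.017
shift (after turn) mm [ 66.7722   0.0281 141.8738] dworld [   6.1958   66.4842 -141.8738]
tip 0.014
plate ((638.0374145507812, 138.3521270751953), (58.54544448852539, 39.034751892089844), 84.5510025024414) [[ 78.1477 -49.5411   0.    ]]
red 808.5 [158.4667078952793, 151.49247577819006] ((531.267578125, 98.195556640625), 18.566001892089844)
```

View pics/w4.png

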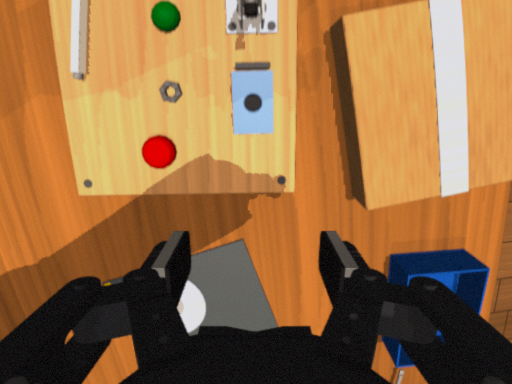

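Plate at (252,102): centre (638,138), which agrees with the top view. The lens is at (158,151).

Run:
```python
from h import *
to([.6381,.1382,.040],84.65)
```

```text
t 6.55 at [633.761   75.9516 217.094 ] yaw 83.91 F [ 0.2225  0.2103 -0.0299] open 0.0643 grip 0.0
turn z rad -0.013
shift (after turn) mm [ 62.3818  -1.4839 177.094 ] dworld [   4.339    62.2484 -177.094 ]
```

Emit:
apply_moves(commands=[[0,0,-0.01,20,0,20,0.5],[0,0,0,20,-1,30,0.5],[0,0,0,20,0,30,0.5],[0,0,0,0,0,20,0.5],[0,0,0,0,0,0,0.5]])

```text
time: 6.97
eef_pos: [0.6353, 0.1444, 0.1128]
orientation: [[0.084, 0.996, -0.007], [0.996, -0.084, -0.001], [-0.001, -0.007, -1.0]]
force: [-0.7, -1.1, -0.5]
opening: 0.064
grip_force: 0.0
```

Run:
```python
from h import *
to([.6381,.1382,.040],84.65)
```

```text
t 6.97 at [635.2994 144.3567 112.7878] yaw 85.16 F [-0.7042 -1.1215 -0.5064] open 0.0640 grip 0.0
turn z rad 0.009
shift (after turn) mm [-5.8688  3.3624 72.7878] dworld [  2.8006  -6.1567 -72.7878]
```

Emit:
apply_moves(commands=[[0,0,0,0,0,0,0.5],[0,0,0,0,0,0,0.5],[0,0,0,0,0,0,0.5],[0,0,0,0,0,0,0.5],[0,0,0,0,0,0,0.5]])

```text
time: 7.38
eef_pos: [0.6387, 0.1421, 0.1186]
orientation: [[0.089, 0.996, 0.002], [0.996, -0.089, 0.0], [0.0, 0.002, -1.0]]
force: [-0.2, -0.6, -0.4]
opening: 0.0639
grip_force: 0.0
```

Run:
```python
from h import *
to([.6381,.1382,.040],84.65)
```

```text
t 7.38 at [638.7084 142.0705 118.601 ] yaw 84.90 F [-0.1705 -0.6383 -0.3801] open 0.0639 grip 0.0
turn z rad 0.004
shift (after turn) mm [-3.9104 -0.2448 78.601 ] dworld [ -0.6084  -3.8705 -78.601 ]
```

Emit:
apply_moves(commands=[[0,0,0.004,-4,0,18,0.5],[0,0,0,0,0,20,0.5],[0,0,0,0,0,20,0.5],[0,0,0,0,0,14,0.5],[0,0,0,0,0,6,0.5]])

```text
time: 7.8
eef_pos: [0.637, 0.1379, 0.0379]
orientation: [[0.092, 0.996, -0.002], [0.996, -0.092, -0.001], [-0.001, -0.002, -1.0]]
force: [-0.7, -0.3, 0.5]
opening: 0.0644
grip_force: 0.0
```

Emit:
apply_moves(commands=[[0,0,0,0,0,0,0.5],[0,0,0,0,0,0,0.5],[0,0,0,0,0,0,0.5],[0,0,0,0,0,0,0.5],[0,0,0,0,0,0,0.5]])

```text
time: 8.22
eef_pos: [0.6382, 0.1386, 0.0403]
orientation: [[0.092, 0.996, 0.001], [0.996, -0.092, 0.0], [0.0, 0.001, -1.0]]
force: [0.4, -0.4, -0.3]
opening: 0.0641
grip_force: 0.0
```

Run:
```python
from h import *
to([.6381,.1382,.040],84.65)
```

```text
t 8.22 at [638.2163 138.6183  40.3107] yaw 84.72 F [ 0.4106 -0.3673 -0.2671] open 0.0641 grip 0.0
turn z rad 0.001
shift (after turn) mm [-0.4273 -0.0768  0.3107] dworld [-0.1163 -0.4183 -0.3107]
```

Emit:
apply_moves(commands=[[0,0,0,0,0,0,-1],[0,0,0,0,0,0,-1],[0,0,0,0,0,0,-1],[0,0,0,0,0,0,-1],[0,0,0,0,0,0,-1]], newtons=60)

```text
time: 8.63
eef_pos: [0.638, 0.1386, 0.0401]
orientation: [[0.092, 0.996, 0.001], [0.996, -0.092, 0.0], [0.0, 0.001, -1.0]]
force: [-1.0, -0.6, 5.2]
opening: 0.0377
grip_force: 60.5
```

Emit:
apply_moves(commands=[[0,0,0,0,0,-5,-1],[0,0,0,0,0,-10,-1],[0,0,0,0,0,-20,-1],[0,0,0,0,0,-30,-1],[0,0,0,0,0,-30,-1]])

```text
time: 9.05
eef_pos: [0.637, 0.1385, 0.1355]
orientation: [[0.092, 0.996, -0.002], [0.996, -0.092, -0.0], [-0.0, -0.002, -1.0]]
force: [1.3, 0.9, -0.2]
opening: 0.0381
grip_force: 60.4
```

Emit:
apply_moves(commands=[[0,0,0,-10,0,-25,-1],[0,0,0,-30,0,0,-1],[0,0,0,-35,0,0,-1],[0,0,0,-35,0,0,-1],[0,0,0,-35,0,0,-1]])

```text
time: 9.47
eef_pos: [0.6241, -0.0072, 0.1605]
orientation: [[0.091, 0.996, 0.001], [0.996, -0.091, -0.0], [-0.0, 0.001, -1.0]]
force: [1.6, 0.1, -1.9]
opening: 0.0379
grip_force: 60.4
```

Run:
```python
from h import *
to([.53,-.20,.16],103)
```

```text
t 9.47 at [624.0807  -7.1676 160.4578] yaw 84.77 F [ 1.5908  0.0844 -1.9286] open 0.0379 grip 60.4
turn z rad -0.318
shift (after turn) mm [-166.7266 -135.0472    0.4578] dworld [ -94.0807 -192.8324   -0.4578]
```

Emit:
apply_moves(commands=[[0,0,-0.08,0,0,0,-1],[0,0,-0.08,0,0,0,-1],[0,0,-0.08,0,0,0,-1],[0,0,-0.078,0,0,0,-1],[0,0,0,0,0,0,-1]])

```text
time: 9.88
eef_pos: [0.6243, -0.0061, 0.16]
orientation: [[-0.227, 0.974, 0.0], [0.974, 0.227, 0.0], [-0.0, 0.0, -1.0]]
force: [0.2, 0.4, 0.2]
opening: 0.038
grip_force: 60.4
```

Run:
```python
from h import *
to([.5211,-.2141,.06],102.9)
```

```text
t 9.88 at [624.3128  -6.1492 160.0413] yaw 103.14 F [0.1755 0.3682 0.2353] open 0.0380 grip 60.4
turn z rad 0.004
shift (after turn) mm [-179.6601 -147.0328  100.0413] dworld [-103.2128 -207.9508 -100.0413]
```

Emit:
apply_moves(commands=[[0,0,0.003,-30,-24.5,0,-1],[0,0,0,-30,-24.5,0,-1],[0,0,0,-30,-24.5,0,-1],[0,0,0,-30,-24.5,0,-1],[0,0,0,-30,-24.5,0,-1]])

```text
time: 10.3
eef_pos: [0.5372, -0.1806, 0.1599]
orientation: [[-0.219, 0.976, 0.0], [0.976, 0.219, -0.0], [-0.0, 0.0, -1.0]]
force: [0.4, -0.2, -0.1]
opening: 0.0381
grip_force: 60.4
```

Emit:
apply_moves(commands=[[0,0,0,-30,-24.5,10,-1],[0,0,0,0,0,20,-1],[0,0,0,0,0,20,-1],[0,0,0,0,0,0,-1],[0,0,0,0,0,0,-1]])

```text
time: 10.72
eef_pos: [0.5206, -0.2136, 0.1093]
orientation: [[-0.22, 0.976, -0.001], [0.976, 0.22, 0.001], [0.001, -0.001, -1.0]]
force: [0.6, -0.3, -0.3]
opening: 0.0384
grip_force: 60.4
```

Run:
```python
from h import *
to([.5211,-.2141,.0151],102.9)
c=eyes.calibration("wrist");im=eyes.get_image("wrist");cv2.imwrite("pics/w5.png",im[:,:,::-1])
cs,m=blob(im,(0,0,170),(180,60,255),None,5); x=cs[0]
P=onz(c,x.reshape(-1,2),.005);print(cen(x),cv2.contourArea(x),cv2.minEnclosingCircle((P[:,:2]*1000).astype(np.float32)),onz(c,[cen(x)],.005))
cs,m=blob(im,(27,180,100),(40,255,255));P=onz(c,cs[0].reshape(-1,2),.003);print("stripe",cv2.minAreaRect((P[:,:2]*1000).astype(np.float32)))
```

```text
t 10.72 at [ 520.6186 -213.5776  109.3336] yaw 102.70 F [ 0.5759 -0.3434 -0.2922] open 0.0384 grip 60.4
turn z rad -0.003
shift (after turn) mm [-0.6167  0.3526 94.2336] dworld [  0.4814  -0.5224 -94.2336]
[254.9716547677953, 55.281473103838266] 14147.0 ((496.99432373046875, -110.41275024414062), 50.584625244140625) [[ 0.4978 -0.1141  0.005 ]]
stripe ((437.8386535644531, -146.41635131835938), (9.013481140136719, 113.26859283447266), 13.05113410949707)
```

View pics/w5.png

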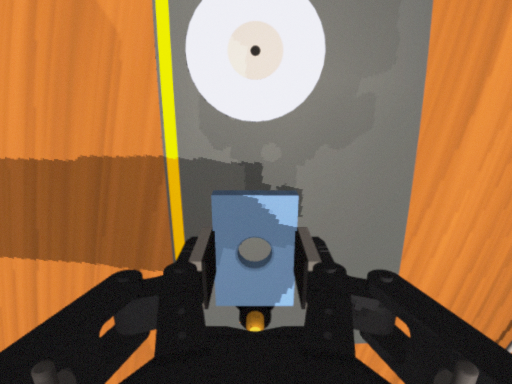

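The wrist view shows the plate held square, about (255,250), with the disc's dot at (255,50) and the neck at (255,320), all in line. Lowering it.

Emit:
apply_moves(commands=[[0,0,-0.004,-0.5,0,25,-1],[0,0,0,0,0,25,-1],[0,0,0,0,0,20,-1],[0,0,0,0,0,12,-1],[0,0,0,0,0,6,-1]])

```text
time: 11.18
eef_pos: [0.5214, -0.2139, 0.0209]
orientation: [[-0.226, 0.974, -0.0], [0.974, 0.226, 0.0], [0.0, -0.0, -1.0]]
force: [0.5, -1.1, -0.6]
opening: 0.0382
grip_force: 60.5
```

Emit:
apply_moves(commands=[[0,0,0,0,0,2,-1],[0,0,0,0,0,1,-1],[0,0,0,0,0,0,-1],[0,0,0,0,0,0,-1],[0,0,0,0,0,0,-1]])

```text
time: 11.6
eef_pos: [0.5215, -0.2147, 0.0191]
orientation: [[-0.225, 0.974, 0.001], [0.974, 0.225, -0.001], [-0.001, 0.001, -1.0]]
force: [-0.4, 0.5, 0.3]
opening: 0.0379
grip_force: 60.5
```

Run:
```python
from h import *
to([.5211,-.2141,.0151],102.95)
```

```text
t 11.60 at [ 521.5118 -214.7003   19.147 ] yaw 102.99 F [-0.356   0.4925  0.3183] open 0.0379 grip 60.5
turn z rad 0.001
shift (after turn) mm [ 0.6773 -0.2668  4.047 ] dworld [-0.4118  0.6003 -4.047 ]
```

Emit:
apply_moves(commands=[[0,0,0,0,0,2,-1],[0,0,0,0,0,1,-1],[0,0,0,0,0,1,-1],[0,0,0,0,0,0.5,-1],[0,0,0,0,0,0,-1]])

```text
time: 12.02
eef_pos: [0.5214, -0.2147, 0.0159]
orientation: [[-0.225, 0.974, 0.001], [0.974, 0.225, -0.002], [-0.002, 0.001, -1.0]]
force: [-6.5, 0.9, 28.1]
opening: 0.0381
grip_force: 76.2
```

Emit:
apply_moves(commands=[[0,0,0,0,0,-1,-1],[0,0,0,0,0,0,0.2],[0,0,0,0,0,0,0.2],[0,0,0,0,0,0,0.2],[0,0,0,0,0,0,0.2]])

```text
time: 12.43
eef_pos: [0.5209, -0.2145, 0.0145]
orientation: [[-0.225, 0.974, -0.0], [0.974, 0.225, 0.0], [0.0, -0.0, -1.0]]
force: [-0.7, -0.7, -1.2]
opening: 0.0513
grip_force: 0.0
```

Emit:
apply_moves(commands=[[0,0,0,0,0,-10,0.2],[0,0,0,0,0,-20,0.2],[0,0,0,0,0,-35,0.2],[0,0,0,0,0,-40,0.2],[0,0,0,0,0,-35,0.2]])

```text
time: 12.85
eef_pos: [0.5208, -0.214, 0.1572]
orientation: [[-0.226, 0.974, -0.0], [0.974, 0.226, 0.001], [0.001, 0.0, -1.0]]
force: [0.5, -0.6, -0.9]
opening: 0.0513
grip_force: 0.0
```

Run:
```python
from h import *
to([.5335,.098,.16],95)
c=eyes.calibration("top");im=eyes.get_image("top");cv2.imwrite("pics/t6.png",im[:,:,::-1])
c2=eyes.calibration("scene");im2=eyes.get_image("scene")
for cc,i,roi in((c,im,(290,160,430,260)),(c2,im2,(110,190,260,280))):
  cs,m=blob(i,(90,50,80),(125,255,255),roi);
  if cs: P=onz(cc,cs[0].reshape(-1,2),.011);print("plate",cv2.minAreaRect((P[:,:2]*1000).astype(np.float32)))
```

```text
t 12.85 at [ 520.8172 -214.0148  157.2401] yaw 103.04 F [ 0.478  -0.5723 -0.9037] open 0.0513 grip 0.0
turn z rad 0.140
shift (after turn) mm [309.7221  39.8284  -2.7599] dworld [ 12.6828 312.0148   2.7599]
plate ((521.7984619140625, -214.51853942871094), (40.55911636352539, 61.67951202392578), 12.902477264404297)
plate ((525.9691772460938, -217.21864318847656), (48.28434753417969, 63.99763488769531), 14.037507057189941)
```

Emit:
apply_moves(commands=[[0,0,0,38,11,0,0.4],[0,0,0,38,11,0,0.4],[0,0,0,38,11,0,0.4],[0,0,0,38,11,0,0.4],[0,0,0,38,11,0,0.4]])

```text
time: 13.37
eef_pos: [0.5314, -0.0153, 0.155]
orientation: [[-0.225, 0.974, -0.0], [0.974, 0.225, -0.0], [0.0, -0.0, -1.0]]
force: [0.6, -0.4, 0.8]
opening: 0.06
grip_force: 0.0
```

Emit:
apply_moves(commands=[[0,0,0,38,11,0,0.4],[0,0,0,12,2,0,0.4],[0,0,0,0,0,0,0.4],[0,0,0,0,0,0,0.4],[0,0,0,0,0,0,0.4]])

```text
time: 13.78
eef_pos: [0.5331, 0.0331, 0.1547]
orientation: [[-0.224, 0.975, -0.001], [0.975, 0.224, -0.001], [-0.001, -0.001, -1.0]]
force: [-0.3, 0.3, -0.2]
opening: 0.0599
grip_force: 0.0
```

Emit:
apply_moves(commands=[[0,0,0,0,0,0,0.4],[0,0,0,0,0,0,0.4],[0,0,0,0,0,0,0.4],[0,0,0,0,0,0,0.4],[0,0,0,0,0,0,0.4]])

```text
time: 14.2
eef_pos: [0.5333, 0.0342, 0.1548]
orientation: [[-0.224, 0.975, -0.0], [0.975, 0.224, -0.0], [-0.0, -0.0, -1.0]]
force: [0.2, 0.2, -0.5]
opening: 0.0596
grip_force: 0.0
```

Run:
```python
from h import *
c=eyes.calibration("wrist");im=eyes.get_image("wrist");cv2.imwrite("pics/w7.png",im[:,:,::-1])
cs,m=blob(im,(0,180,60),(8,255,255))
for x in cs[:2]:
  for z in (.018,.028): P=onz(c,x.reshape(-1,2),z);print("red",cv2.contourArea(x),cen(x),cv2.minEnclosingCircle((P[:,:2]*1000).astype(np.float32)))
to([.533,.098,.04],103)
```

```text
red 1400.0 [271.85464285714284, 110.76357142857142] ((533.2576293945312, 97.55374145507812), 18.229230880737305)
red 1400.0 [271.85464285714284, 110.76357142857142] ((532.6427612304688, 97.75226593017578), 17.54203987121582)
t 14.25 at [533.2615  34.3693 154.783 ] yaw 102.98 F [ 0.0607 -0.0012  0.0061] open 0.0600 grip 0.0
turn z rad -0.000
shift (after turn) mm [ 62.0587  14.059  114.783 ] dworld [  -0.2615   63.6307 -114.783 ]
```

View pics/w7.png

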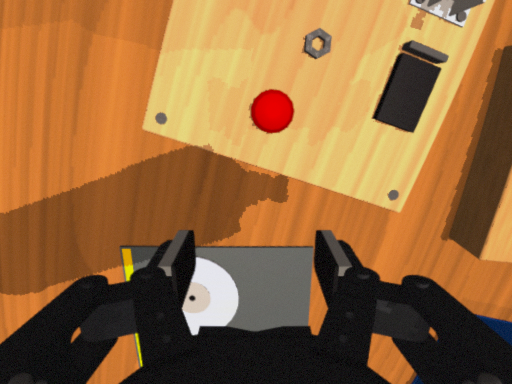

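The lens is at (272,111), i.e. world (533,97.6). The steel nut, about 66 mm away, won't interfere.

Emit:
apply_moves(commands=[[0,0,0,20,4.5,10,0.4],[0,0,0,21,4.7,20,0.4],[0,0,0,20.7,4.7,30,0.4],[0,0,0,0,0,20,0.4],[0,0,0,0,0,0,0.4]])

```text
time: 14.67
eef_pos: [0.5308, 0.0988, 0.0716]
orientation: [[-0.228, 0.974, -0.005], [0.974, 0.228, -0.001], [0.001, -0.005, -1.0]]
force: [-0.6, 0.1, -0.4]
opening: 0.0594
grip_force: 0.0
```

Emit:
apply_moves(commands=[[0,0,0,0,0,20,0.4],[0,0,0,0,0,14,0.4],[0,0,0,0,0,7.5,0.4],[0,0,0,0,0,0,0.4],[0,0,0,0,0,0,0.4]])

```text
time: 15.08
eef_pos: [0.5332, 0.0975, 0.034]
orientation: [[-0.224, 0.974, 0.0], [0.974, 0.224, -0.0], [-0.0, 0.0, -1.0]]
force: [-0.8, 0.4, 0.3]
opening: 0.0593
grip_force: 0.0
```

Run:
```python
from h import *
to([.533,.0976,.033],103)
```

```text
t 15.08 at [533.2145  97.5167  33.9672] yaw 102.97 F [-0.845   0.4181  0.2856] open 0.0593 grip 0.0
turn z rad -0.000
shift (after turn) mm [ 0.1294 -0.1903  0.9672] dworld [-0.2145  0.0833 -0.9672]
```

Emit:
apply_moves(commands=[[0,0,0,0,0,0,-1],[0,0,0,0,0,0,-1],[0,0,0,0,0,0,-1],[0,0,0,0,0,0,-1],[0,0,0,0,0,0,-1]], newtons=40)

```text
time: 15.5
eef_pos: [0.5336, 0.0979, 0.0347]
orientation: [[-0.225, 0.974, 0.002], [0.974, 0.225, -0.0], [-0.0, 0.002, -1.0]]
force: [-1.5, -0.4, 8.9]
opening: 0.0332
grip_force: 38.9
```

Emit:
apply_moves(commands=[[0,0,0,0,0,-5,-1],[0,0,0,0,0,-15,-1],[0,0,0,0,0,-25,-1],[0,0,0,0,0,-25,-1],[0,0,0,0,0,-10,-1]])

```text
time: 15.92
eef_pos: [0.534, 0.0985, 0.1167]
orientation: [[-0.225, 0.974, 0.004], [0.974, 0.225, 0.001], [0.0, 0.004, -1.0]]
force: [0.7, 0.4, 0.3]
opening: 0.0336
grip_force: 39.8
```

Run:
```python
from h import *
to([.4972,-.1105,.06],103)
im=cv2.imread("pics/w5.png")[:,:,::-1].copy()
# rebuild w5 camera: same tool offset as now
o=ctrl.get_obs();c=eyes.calibration("wrist")
def tw(R,e): T=np.eye(4);T[:3,:3]=R;T[:3,3]=e;return T
ct=np.array(c["camera_from_world"])@tw(o["orientation"],o["eef_pos"])
y=np.radians(102.7);R=np.c_[[np.cos(y),np.sin(y),0],[np.sin(y),-np.cos(y),0],[0,0,-1]]
c["camera_from_world"]=ct@np.linalg.inv(tw(R,[.5206,-.2136,.1093]))
cs,m=blob(im,(0,0,0),(180,255,110),(240,35,270,65));print("dot",cen(cs[0]),onz(c,[cen(cs[0])],.005))
```

```text
t 15.92 at [534.0171  98.4585 116.7053] yaw 103.01 F [0.6567 0.4034 0.2521] open 0.0336 grip 39.8
turn z rad 0.000
shift (after turn) mm [-195.3209  -82.8789   56.7053] dworld [ -36.8171 -208.9585  -56.7053]
dot [254.9313725490196, 50.1764705882353] [[ 0.4972 -0.1108  0.005 ]]
```

Emit:
apply_moves(commands=[[0,0,0,-32,-13.7,0,-1],[0,0,0,-34,-13.9,0,-1],[0,0,0,-34,-13.9,0,-1],[0,0,0,-34,-13.9,0,-1],[0,0,0,-34,-13.9,0,-1]])

```text
time: 16.33
eef_pos: [0.5026, -0.083, 0.1136]
orientation: [[-0.225, 0.974, 0.0], [0.974, 0.225, -0.0], [-0.0, 0.0, -1.0]]
force: [0.8, -0.8, -0.2]
opening: 0.0332
grip_force: 39.8
```

Emit:
apply_moves(commands=[[0,0,0,-27.5,-13.7,0,-1],[0,0,0,0,0,20,-1],[0,0,0,0,0,30,-1],[0,0,0,0,0,20,-1],[0,0,0,0,0,0,-1]])

```text
time: 16.75
eef_pos: [0.494, -0.1114, 0.0406]
orientation: [[-0.225, 0.974, -0.005], [0.974, 0.225, 0.001], [0.002, -0.004, -1.0]]
force: [-0.7, 0.9, 0.7]
opening: 0.0333
grip_force: 39.9
```

Emit:
apply_moves(commands=[[0,0,0,0,0,0,-1],[0,0,0,0,0,0,-1],[0,0,0,0,0,10,-1],[0,0,0,0,0,6,-1],[0,0,0,0,0,0,-1]])

```text
time: 17.17
eef_pos: [0.4958, -0.1112, 0.0267]
orientation: [[-0.225, 0.974, -0.001], [0.974, 0.225, -0.0], [0.0, -0.001, -1.0]]
force: [-0.5, -0.9, -0.2]
opening: 0.0336
grip_force: 39.9
```

Run:
```python
from h import *
to([.4972,-.1107,.0215],103)
```

```text
t 17.17 at [ 495.7709 -111.2231   26.7245] yaw 103.01 F [-0.4537 -0.8671 -0.183 ] open 0.0336 grip 39.9
turn z rad 0.000
shift (after turn) mm [0.1882 1.5101 5.2245] dworld [ 1.4291  0.5231 -5.2245]
```

Emit:
apply_moves(commands=[[0,0,0,0,1,2,-1],[0,0,0,0,0,1,-1],[0,0,0,0,0,0.5,-1],[0,0,0,0,0,0,-1],[0,0,0,0,0,0,-1]])

```text
time: 17.58
eef_pos: [0.4971, -0.111, 0.0239]
orientation: [[-0.225, 0.974, 0.0], [0.974, 0.225, -0.0], [-0.0, 0.0, -1.0]]
force: [-0.4, 0.3, -0.4]
opening: 0.0334
grip_force: 39.9
```

Run:
```python
from h import *
to([.4972,-.1107,.0215],103)
```

```text
t 17.58 at [ 497.0646 -111.0153   23.8905] yaw 103.01 F [-0.4458  0.3296 -0.4319] open 0.0334 grip 39.9
turn z rad 0.000
shift (after turn) mm [0.2768 0.2029 2.3905] dworld [ 0.1354  0.3153 -2.3905]
```

Emit:
apply_moves(commands=[[0,0,0,0.2,0,1,-1],[0,0,0,0,0,0.7,-1],[0,0,0,0,0,0.5,-1],[0,0,0,0,0,0,-1],[0,0,0,0,0,0,-1]])

```text
time: 18.0
eef_pos: [0.497, -0.1108, 0.0217]
orientation: [[-0.225, 0.974, 0.0], [0.974, 0.225, -0.0], [-0.0, 0.0, -1.0]]
force: [-0.6, -0.5, 3.9]
opening: 0.0336
grip_force: 40.3
```

Emit:
apply_moves(commands=[[0,0,0,0,0,0,0.2],[0,0,0,0,0,0,0.2],[0,0,0,0,0,0,0.2],[0,0,0,0,0,-5,0.2],[0,0,0,0,0,-20,0.2]])

```text
time: 18.42
eef_pos: [0.4956, -0.1105, 0.0451]
orientation: [[-0.226, 0.974, -0.004], [0.974, 0.226, 0.001], [0.002, -0.004, -1.0]]
force: [-1.3, 0.4, 0.2]
opening: 0.0511
grip_force: 0.0
```

Emit:
apply_moves(commands=[[0,0,0,0,0,-30,0.2],[0,0,0,0,0,-40,0.2],[0,0,0,0,0,-40,0.2],[0,0,0,0,0,-13,0.2],[0,0,0,0,0,0,0.2]])

```text
time: 18.83
eef_pos: [0.4988, -0.1109, 0.1736]
orientation: [[-0.225, 0.974, 0.006], [0.974, 0.225, -0.001], [-0.003, 0.006, -1.0]]
force: [0.8, 0.1, 0.3]
opening: 0.051
grip_force: 0.0
```

Run:
```python
from h import *
to([.58,.24,.17],103)
c=eyes.calibration("top");im=eyes.get_image("top")
cs,m=blob(im,(0,180,60),(8,255,255),(280,190,345,265));x=cs[0]
for z in (.005,.015):P=onz(c,x.reshape(-1,2),z);print("lens",cv2.contourArea(x),cv2.minEnclosingCircle((P[:,:2]*1000).astype(np.float32)))
```

```text
t 18.83 at [ 498.8488 -110.9089  173.5756] yaw 102.99 F [0.8024 0.1405 0.3197] open 0.0510 grip 0.0
turn z rad -0.000
shift (after turn) mm [323.6601 158.0086   3.5756] dworld [ 81.1512 350.9089  -3.5756]
lens 156.0 ((498.60089111328125, -111.38826751708984), 16.81818199157715)
lens 156.0 ((497.1078796386719, -110.17826843261719), 16.628156661987305)
```

Lens placed at about (497,-111). Now I go to look at the nut.

Emit:
apply_moves(commands=[[0,0,0,36,17.5,0,0.2],[0,0,0,36,17.5,0,0.2],[0,0,0,36,17.5,0,0.2],[0,0,0,36,17.5,0,0.2],[0,0,0,36,17.5,0,0.2]])

```text
time: 19.3
eef_pos: [0.541, 0.0857, 0.1681]
orientation: [[-0.225, 0.974, -0.002], [0.974, 0.225, -0.001], [-0.0, -0.003, -1.0]]
force: [1.0, -0.3, 0.3]
opening: 0.0511
grip_force: 0.0
```

Emit:
apply_moves(commands=[[0,0,0,36,17.5,0,0.2],[0,0,0,36,17.5,0,0.2],[0,0,0,36,17.5,0,0.2],[0,0,0,35,17.5,0,0.2],[0,0,0,0,0,0,0.2]])

```text
time: 19.72
eef_pos: [0.5763, 0.2492, 0.1682]
orientation: [[-0.234, 0.972, -0.002], [0.972, 0.234, 0.006], [0.006, -0.0, -1.0]]
force: [-1.0, 0.9, 1.4]
opening: 0.0514
grip_force: 0.0
```

Emit:
apply_moves(commands=[[0,0,0,0,0,0,0.2],[0,0,0,0,0,0,0.2],[0,0,0,0,0,0,0.2],[0,0,0,0,0,0,0.2],[0,0,0,0,0,0,0.2]])

```text
time: 20.13
eef_pos: [0.5779, 0.2378, 0.1695]
orientation: [[-0.223, 0.975, -0.0], [0.975, 0.223, -0.001], [-0.001, -0.0, -1.0]]
force: [0.5, 0.3, -0.9]
opening: 0.0513
grip_force: 0.0
```

Run:
```python
from h import *
c=eyes.calibration("wrist");im=eyes.get_image("wrist");cv2.imwrite("pics/w8.png",im[:,:,::-1])
print(cv2.cvtColor(im,cv2.COLOR_RGB2HSV)[proj(c,[[.565+.012,.307,.026]]).astype(int)[0][1],proj(c,[[.577,.307,.026]]).astype(int)[0][0]],proj(c,[[.565,.307,.026]]))
cs,m=blob(im,(22,150,60),(35,255,255))
for x in cs[:2]: print(cv2.contourArea(x),cen(x),onz(c,[cen(x)],.024))
x=cs[0];P=onz(c,x.reshape(-1,2),.026)[:,:2]*1000
h=cv2.convexHull(P.astype(np.float32)).reshape(-1,2)
# support width per direction: flats = minimal widths
A=np.arange(0,60,1.);w=[sum(np.ptp(P@[np.cos(np.radians(a+k)),np.sin(np.radians(a+k))]) for k in (0,60,120))/3 for a in A]
i=np.argmin(w);print("flat normal",A[i],w[i],max(w),"centre",cv2.minEnclosingCircle(h))
to([.565,.307,.16])
```

```text
[ 26 191 223] [[258.5231 100.4163]]
1023.5 [258.1004722357922, 99.90587852141344] [[0.5646 0.3073 0.024 ]]Traceback (most recent call last):
  File "<stdin>", line 5, in <module>
  File "h.py", line 24, in cen
    M=cv2.moments(ct);return [M["m10"]/M["m00"],M["m01"]/M["m00"]]
                              ~~~~~~~~^~~~~~~~~
ZeroDivisionError: float division by zero
```

View pics/w8.png

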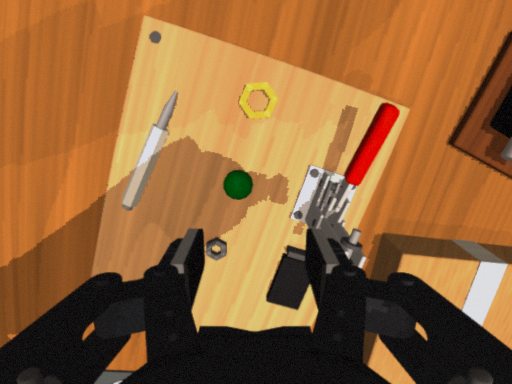

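The clamp is open, with the handle back at (370,145). The brass nut is at (258,100), the punch at (152,150).

Run:
```python
from h import *
c=eyes.calibration("wrist");im=cv2.imread("pics/w8.png")[:,:,::-1].copy()
cs,m=blob(im,(22,150,60),(35,255,255),(220,70,300,130))
x=cs[0];P=onz(c,x.reshape(-1,2),.025)[:,:2]*1000
h=cv2.convexHull(P.astype(np.float32)).reshape(-1,2)
A=np.arange(0,60,1.);w=[sum(np.ptp(P@[np.cos(np.radians(a+k)),np.sin(np.radians(a+k))]) for k in (0,60,120))/3 for a in A]
i=np.argmin(w);print("flat normal",A[i],w[i],max(w),"w at +-5",w[(i-5)%60],w[(i+5)%60],"centre",cv2.minEnclosingCircle(h))
cs,m=blob(im,(0,0,120),(180,45,255),(110,110,175,220),3);P=onz(c,cs[0].reshape(-1,2),.025)[:,:2]*1000;print("punch",cv2.contourArea(cs[0]),cv2.minAreaRect(P.astype(np.float32)))
to([.5648,.307,.16])
```

```text
flat normal 47.0 30.116319214399137 33.46491408086086 w at +-5 30.913807198979487 30.83440135403278 centre ((564.7257080078125, 307.50250244140625), 16.849306106567383)
punch 507.5 ((480.0435791015625, 253.83322143554688), (61.65480041503906, 9.52430248260498), 75.49046325683594)
t 20.18 at [577.9349 238.0543 169.6233] yaw 102.91 F [ 0.7066 -0.4556 -0.695 ] open 0.0510 grip 0.0
shift (after turn) mm [70.1423  2.6044  9.5877] dworld [-13.1349  68.9457  -9.6233]
```

Emit:
apply_moves(commands=[[0,0,0.113,0,0,0,0.2],[0,0,0.113,0,0,0,0.2],[0,0,0.113,0,0,0,0.2],[0,0,0.113,0,0,0,0.2],[0,0,0,0,0,0,0.2]])

```text
time: 20.6
eef_pos: [0.5778, 0.2389, 0.1699]
orientation: [[0.229, 0.973, 0.001], [0.973, -0.229, -0.0], [0.0, 0.001, -1.0]]
force: [-0.4, -0.8, 0.4]
opening: 0.0514
grip_force: 0.0
```

Run:
```python
from h import *
to([.5647,.3074,.0325],77)
```

```text
t 20.60 at [577.8382 238.8863 169.9345] yaw 76.77 F [-0.3864 -0.7705  0.4429] open 0.0514 grip 0.0
turn z rad -0.004
shift (after turn) mm [ 63.8023 -28.2138 137.4345] dworld [ -13.1382   68.5137 -137.4345]
```

Emit:
apply_moves(commands=[[0,0,-0.002,21,-9.4,0,0.2],[0,0,0,21,-9.4,10,0.2],[0,0,0,21.5,-9.4,20,0.2],[0,0,0,0,0,30,0.2],[0,0,0,0,0,20,0.2]])

```text
time: 21.02
eef_pos: [0.5632, 0.309, 0.088]
orientation: [[0.215, 0.977, -0.001], [0.977, -0.215, 0.001], [0.001, -0.001, -1.0]]
force: [-0.3, -1.2, -0.3]
opening: 0.0514
grip_force: 0.0
```

Emit:
apply_moves(commands=[[0,0,0,0,0,15,0.2],[0,0,0,0,0,10,0.2],[0,0,0,0,0,0,0.2],[0,0,0,0,0,0,0.2],[0,0,0,0,0,0,0.2]])

```text
time: 21.43
eef_pos: [0.565, 0.3077, 0.0657]
orientation: [[0.221, 0.975, 0.001], [0.975, -0.221, 0.001], [0.001, 0.001, -1.0]]
force: [0.2, 0.2, -0.4]
opening: 0.051
grip_force: 0.0
```

Run:
```python
from h import *
to([.5647,.3074,.0325],77)
```

```text
t 21.43 at [564.9844 307.7375  65.7446] yaw 77.25 F [ 0.2103  0.2016 -0.396 ] open 0.0510 grip 0.0
turn z rad 0.004
shift (after turn) mm [-0.3929 -0.2012 33.2446] dworld [ -0.2844  -0.3375 -33.2446]
```

Emit:
apply_moves(commands=[[0,0,0.002,-0.4,-0.2,15,0.2],[0,0,0,0,0,12,0.2],[0,0,0,0,0,6,0.2],[0,0,0,0,0,0,0.2],[0,0,0,0,0,0,0.2]])

```text
time: 21.85
eef_pos: [0.564, 0.3071, 0.0316]
orientation: [[0.223, 0.975, -0.0], [0.975, -0.223, -0.0], [-0.0, -0.0, -1.0]]
force: [-0.3, -0.3, 0.2]
opening: 0.0514
grip_force: 0.0
```

Emit:
apply_moves(commands=[[0,0,0,0,0,0,-1],[0,0,0,0,0,0,-1],[0,0,0,0,0,0,-1],[0,0,0,0,0,0,-1],[0,0,0,0,0,0,-1]], newtons=40)

```text
time: 22.27
eef_pos: [0.5644, 0.3075, 0.0324]
orientation: [[0.223, 0.975, 0.001], [0.975, -0.223, 0.001], [0.001, 0.001, -1.0]]
force: [0.4, -0.8, 6.3]
opening: 0.0288
grip_force: 40.0
```

Run:
```python
from h import *
to([.5647,.3074,.0325],77)
```

```text
t 22.27 at [564.4223 307.497   32.4395] yaw 77.11 F [ 0.425  -0.7722  6.2586] open 0.0288 grip 40.0
turn z rad 0.002
shift (after turn) mm [-0.032   0.2924 -0.0605] dworld [ 0.2777 -0.097   0.0605]
```

Emit:
apply_moves(commands=[[0,0,0,0,0,-10,-1],[0,0,0,0,0,-25,-1],[0,0,0,0,0,-35,-1],[0,0,0,0,0,-35,-1],[0,0,0,-20,3.4,-15,-1]])

```text
time: 22.68
eef_pos: [0.5633, 0.2925, 0.157]
orientation: [[0.219, 0.976, 0.005], [0.976, -0.219, 0.007], [0.008, 0.003, -1.0]]
force: [0.3, 2.1, -0.5]
opening: 0.0285
grip_force: 39.6
```

Emit:
apply_moves(commands=[[0,0,0,-36,6.2,0,-1],[0,0,0,-38,6.5,0,-1],[0,0,0,-38,6.5,0,-1],[0,0,0,-38,6.5,0,-1],[0,0,0,-38,6.5,0,-1]])

```text
time: 23.1
eef_pos: [0.5519, 0.0947, 0.1524]
orientation: [[0.223, 0.975, 0.001], [0.975, -0.223, -0.0], [-0.0, 0.001, -1.0]]
force: [1.7, -0.7, 0.2]
opening: 0.0285
grip_force: 39.6
```

Emit:
apply_moves(commands=[[0,0,0,-38,6.5,0,-1],[0,0,0,-38,6.5,0,-1],[0,0,0,-38,6.5,0,-1],[0,0,0,-38,6.5,0,-1],[0,0,0,-38,6.5,0,-1]])

```text
time: 23.52
eef_pos: [0.5412, -0.0979, 0.1524]
orientation: [[0.223, 0.975, 0.001], [0.975, -0.223, -0.0], [-0.0, 0.001, -1.0]]
force: [0.7, -0.7, -0.6]
opening: 0.0286
grip_force: 39.6
```

Emit:
apply_moves(commands=[[0,0,0,-38,6.5,0,-1],[0,0,0,-38,6.5,0,-1],[0,0,0,-38,6.5,0,-1],[0,0,0,-38,6.5,0,-1],[0,0,0,-38,6.5,0,-1]])

```text
time: 23.93
eef_pos: [0.5304, -0.2904, 0.1524]
orientation: [[0.223, 0.975, 0.0], [0.975, -0.223, -0.0], [-0.0, 0.0, -1.0]]
force: [0.4, 0.5, 0.1]
opening: 0.0289
grip_force: 39.6
```

Emit:
apply_moves(commands=[[0,0,0,-38,6.5,0,-1],[0,0,0,-30,6.5,0,-1],[0,0,0,-12,3,0,-1],[0,0,0,0,0,0,-1],[0,0,0,0,0,0,-1]])

```text
time: 24.35
eef_pos: [0.5285, -0.3698, 0.1517]
orientation: [[0.224, 0.975, 0.0], [0.975, -0.224, 0.001], [0.001, -0.0, -1.0]]
force: [0.1, 0.9, 0.1]
opening: 0.0284
grip_force: 39.6
```

Emit:
apply_moves(commands=[[0,0,0,0,0,0,-1],[0,0,0,0,0,0,-1],[0,0,0,0,0,0,-1],[0,0,0,0,0,0,-1],[0,0,0,0,0,0,-1]])

```text
time: 24.77
eef_pos: [0.5289, -0.3693, 0.1518]
orientation: [[0.222, 0.975, 0.0], [0.975, -0.222, -0.0], [-0.0, 0.0, -1.0]]
force: [-0.6, -1.0, 0.2]
opening: 0.0285
grip_force: 39.6
```

Run:
```python
from h import *
c=eyes.calibration("wrist");im=eyes.get_image("wrist");cv2.imwrite("pics/w9.png",im[:,:,::-1])
to([.541,-.3036,.10],77)
print(proj(c,[[.541,-.3036,.051],[.541,-.3036,.003]]))
```

```text
t 24.82 at [ 528.8506 -369.5452  151.7206] yaw 77.15 F [-0.15   -0.6541  0.1981] open 0.0285 grip 39.6
turn z rad 0.003
shift (after turn) mm [66.988  -2.9964 51.7206] dworld [ 12.1494  65.9452 -51.7206]
[[251.4506 105.2451]
 [252.0065 104.3825]]
```

View pics/w9.png

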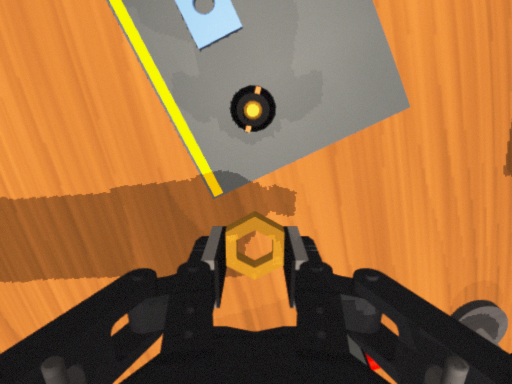

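The neck is at (253,110), with the nut held at (255,245).

Run:
```python
from h import *
c=eyes.calibration("wrist");im=cv2.imread("pics/w9.png")[:,:,::-1].copy()
cs,m=blob(im,(0,0,0),(180,255,70),(215,70,295,150),5);x=cs[0];P=onz(c,x.reshape(-1,2),.004)[:,:2]*1000
print("foot",cv2.contourArea(x),cv2.minEnclosingCircle(P.astype(np.float32)),cen(x),onz(c,[cen(x)],.004))
cs,m=blob(im,(12,90,80),(35,255,255),(238,95,268,125))
for x in cs[:2]:
  print("neck",cv2.contourArea(x),cen(x),onz(c,[cen(x)],.049)); print(cv2.minEnclosingCircle((onz(c,x.reshape(-1,2),.047)[:,:2]*1000).astype(np.float32)))
cs,m=blob(im,(15,120,60),(32,255,255),(224,200,287,285),3);x=cs[0]
ca=np.zeros(im.shape[:2],np.uint8);cv2.drawContours(ca,[x],-1,255,-1);hole=cv2.morphologyEx(ca&~m,cv2.MORPH_OPEN,np.ones((3,3)));hc=max(cv2.findContours(hole,0,1)[0],key=cv2.contourArea)
o=ctrl.get_obs();zb=o["eef_pos"][2]-.0144
print("nut outer",cv2.contourArea(x),onz(c,[np.array(cv2.minEnclosingCircle(x)[0])],zb+.004),"hole",cv2.contourArea(hc),onz(c,[cen(hc)],zb+.004),"tcp",o["eef_pos"])
```

```text
foot 1471.5 ((540.4359130859375, -307.36077880859375), 20.08095359802246) [252.38883225733375, 108.33559859553742] [[ 0.5405 -0.3072  0.004 ]]
neck 263.0 [252.51647655259822, 109.53231939163499] [[ 0.541 -0.307  0.049]]
((540.9559326171875, -307.10174560546875), 7.170772552490234)
nut outer 3418.0 [[ 0.5299 -0.3726  0.1413]] hole 441.5 [[ 0.526  -0.3692  0.1413]] tcp [ 0.5289 -0.3695  0.1517]
```

Emit:
apply_moves(commands=[[0,0,0,20,-0.7,0,-1],[0,0,0,22,-0.7,0,-1],[0,0,0,21.5,-0.7,0,-1],[0,0,0,0,0,20,-1],[0,0,0,0,0,25,-1]])

```text
time: 25.23
eef_pos: [0.543, -0.3062, 0.1084]
orientation: [[0.22, 0.975, 0.005], [0.975, -0.22, -0.001], [-0.0, 0.005, -1.0]]
force: [1.0, -0.3, -1.6]
opening: 0.0286
grip_force: 39.6
```

Emit:
apply_moves(commands=[[0,0,0,0,0,20,-1],[0,0,0,0,0,10,-1],[0,0,0,0,0,0,-1],[0,0,0,0,0,0,-1],[0,0,0,0,0,0,-1]])

```text
time: 25.65
eef_pos: [0.5416, -0.3079, 0.0778]
orientation: [[0.223, 0.975, 0.002], [0.975, -0.223, -0.001], [-0.0, 0.002, -1.0]]
force: [0.2, 0.6, -0.3]
opening: 0.0286
grip_force: 39.6
```

Run:
```python
from h import *
to([.5409,-.30715,.0505],77.1)
c=eyes.calibration("wrist");im=eyes.get_image("wrist");cv2.imwrite("pics/w10.png",cv2.resize(im[190:320,170:340,::-1],None,fx=4,fy=4,interpolation=cv2.INTER_CUBIC))
print(proj(c,[[.5409,-.30715,.051]]))
```

```text
t 25.65 at [ 541.5616 -307.891    77.7519] yaw 77.10 F [ 0.2062  0.5655 -0.3426] open 0.0286 grip 39.6
turn z rad -0.000
shift (after turn) mm [ 0.5746 -0.8103 27.2519] dworld [ -0.6616   0.741  -27.2519]
[[253.999  230.8218]]
```

View pics/w10.png

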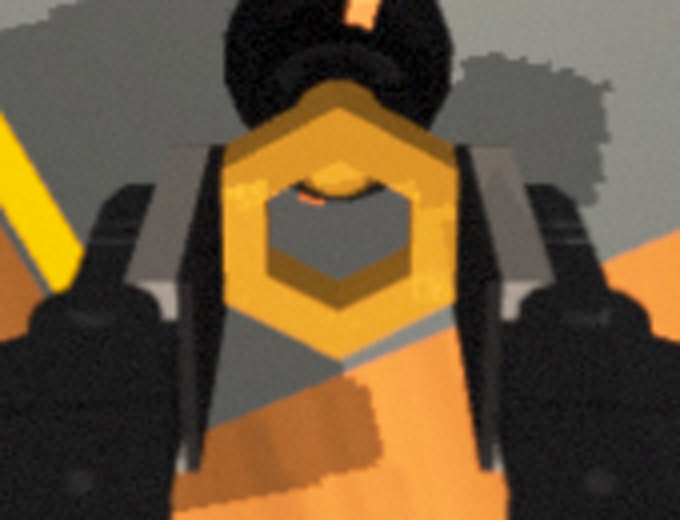

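Run:
```python
from h import *
c=eyes.calibration("wrist");o=ctrl.get_obs();R=np.array(o["orientation"]);e=np.array(o["eef_pos"]);print(e)
P=onz(c,[[170+339/4,190+107/4],[170+341/4,190+360/4],[170+222/4,190+235/4],[170+458/4,190+235/4]],e[2]-.0064)
L=((P-e)@R)*1000;print(L,L[:2].mean(0),L[2:].mean(0))
to([.5409,-.30715,.0505],77.1)
```

```text
[ 0.5416 -0.308   0.0779]
[[ 16.9879  -0.4635   6.3925]
 [-17.5654  -0.203    6.4064]
 [  0.1279 -14.8267   6.3691]
 [  0.1046  14.1554   6.4294]] [-0.2888 -0.3333  6.3994] [ 0.1163 -0.3356  6.3993]
t 25.70 at [ 541.6374 -307.9825   77.9408] yaw 77.10 F [0.2903 0.5236 0.3826] open 0.0289 grip 39.6
turn z rad -0.000
shift (after turn) mm [ 0.6469 -0.9047 27.4408] dworld [ -0.7374   0.8325 -27.4408]
```

The hole and neck are aligned sideways at column ~339 in the crop. I'll make a small correction and lower the nut.

Emit:
apply_moves(commands=[[0,0,0,0.7,-0.6,0,-1],[0,0,0,0,0,4,-1],[0,0,0,0,0,4,-1],[0,0,0,0,0,4,-1],[0,0,0,0,0,2,-1]])

```text
time: 26.12
eef_pos: [0.54, -0.3068, 0.0619]
orientation: [[0.223, 0.975, -0.001], [0.975, -0.223, 0.0], [0.0, -0.001, -1.0]]
force: [0.4, 0.3, -0.5]
opening: 0.0284
grip_force: 39.6
```

Emit:
apply_moves(commands=[[0,0,0,0,0,1,-1],[0,0,0,0,0,1,-1],[0,0,0,0,0,1,-1],[0,0,0,0,0,0,-1],[0,0,0,0,0,0,-1]])

```text
time: 26.53
eef_pos: [0.5404, -0.3068, 0.0596]
orientation: [[0.223, 0.975, -0.0], [0.975, -0.223, 0.0], [0.0, -0.0, -1.0]]
force: [0.5, 0.1, -0.8]
opening: 0.0287
grip_force: 39.6
```

Emit:
apply_moves(commands=[[0,0,0,0,0,2,-1],[0,0,0,0,0,2,-1],[0,0,0,0,0,2,-1],[0,0,0,0,0,1,-1],[0,0,0,0,0,0,-1]])

```text
time: 26.95
eef_pos: [0.5402, -0.3068, 0.0523]
orientation: [[0.223, 0.975, -0.0], [0.975, -0.223, 0.0], [0.0, -0.001, -1.0]]
force: [-0.4, 0.1, 0.5]
opening: 0.0289
grip_force: 39.6
```

Emit:
apply_moves(commands=[[0,0,0,0,0,0.8,-1],[0,0,0,0,0,0.7,-1],[0,0,0,0,0,0.5,-1],[0,0,0,0,0,0,-1],[0,0,0,0,0,0,-1]])

```text
time: 27.37
eef_pos: [0.5403, -0.3068, 0.0506]
orientation: [[0.223, 0.975, -0.0], [0.975, -0.223, 0.0], [0.0, -0.0, -1.0]]
force: [0.0, 0.6, -0.5]
opening: 0.0287
grip_force: 39.6
```

Emit:
apply_moves(commands=[[0,0,0,0,0,0.7,-1],[0,0,0,0,0,0.5,-1],[0,0,0,0,0,0,-1],[0,0,0,0,0,0,-1],[0,0,0,0,0,0,-1]])

```text
time: 27.78
eef_pos: [0.5404, -0.3069, 0.0504]
orientation: [[0.223, 0.975, 0.0], [0.975, -0.223, -0.001], [-0.001, 0.001, -1.0]]
force: [-3.7, 0.2, 10.8]
opening: 0.0288
grip_force: 40.7
```

Seated: 10.8 N with the nut's bottom at shoulder height. Releasing it and moving to the punch.

Emit:
apply_moves(commands=[[0,0,0,0,0,-0.7,-1],[0,0,0,0,0,0,0],[0,0,0,0,0,0,0],[0,0,0,0,0,0,0],[0,0,0,0,0,0,0]])

```text
time: 28.2
eef_pos: [0.5403, -0.3068, 0.0499]
orientation: [[0.223, 0.975, -0.0], [0.975, -0.223, 0.0], [0.0, -0.0, -1.0]]
force: [-1.0, -0.2, -0.2]
opening: 0.0424
grip_force: 0.0
```

Emit:
apply_moves(commands=[[0,0,0,0,0,-10,0],[0,0,0,0,0,-20,0],[0,0,0,0,0,-35,0],[0,0,0,0,0,-35,0],[0,0,0,0,0,-10,0]])

```text
time: 28.62
eef_pos: [0.5426, -0.3073, 0.1659]
orientation: [[0.223, 0.975, 0.006], [0.975, -0.223, -0.003], [-0.001, 0.007, -1.0]]
force: [1.3, -0.2, 0.5]
opening: 0.0425
grip_force: 0.0
```

Emit:
apply_moves(commands=[[0,0,0,35,-15,0,0],[0,0,0,36,-15.4,0,0],[0,0,0,36,-15.4,0,0],[0,0,0,36,-15.4,0,0],[0,0,0,36,-15.4,0,0]])

```text
time: 29.03
eef_pos: [0.505, -0.1137, 0.1607]
orientation: [[0.224, 0.975, 0.001], [0.975, -0.224, -0.0], [0.0, 0.001, -1.0]]
force: [0.5, 0.5, 0.3]
opening: 0.0424
grip_force: 0.0
```

Emit:
apply_moves(commands=[[0,0,0,36,-15.4,0,0],[0,0,0,36,-15.4,0,0],[0,0,0,36,-15.4,0,0],[0,0,0,36,-15.4,0,0],[0,0,0,36,-15.4,0,0]])

```text
time: 29.45
eef_pos: [0.4702, 0.0791, 0.1607]
orientation: [[0.223, 0.975, 0.001], [0.975, -0.223, -0.0], [0.0, 0.001, -1.0]]
force: [1.1, -0.0, -0.3]
opening: 0.0426
grip_force: 0.0
```

Emit:
apply_moves(commands=[[0,0,0.026,36,-15.4,0,0],[0,0,0,29,-13,0,0],[0,0,0,0,0,0,0],[0,0,0,0,0,0,0],[0,0,0,0,0,0,0]])

```text
time: 29.87
eef_pos: [0.4584, 0.1467, 0.1603]
orientation: [[0.248, 0.969, 0.0], [0.969, -0.248, -0.001], [-0.001, 0.0, -1.0]]
force: [0.1, 0.3, 0.2]
opening: 0.0425
grip_force: 0.0
```

Emit:
apply_moves(commands=[[0,0,0,0,0,0,0],[0,0,0,0,0,0,0],[0,0,0,0,0,0,0],[0,0,0,0,0,0,0],[0,0,0,0,0,0,0]])

```text
time: 30.28
eef_pos: [0.4585, 0.1467, 0.1601]
orientation: [[0.249, 0.968, -0.0], [0.968, -0.249, -0.0], [-0.0, -0.0, -1.0]]
force: [-0.3, -0.7, 0.2]
opening: 0.0428
grip_force: 0.0
```

Run:
```python
from h import *
c=eyes.calibration("wrist");im=eyes.get_image("wrist");cv2.imwrite("pics/w11.png",im[:,:,::-1])
to([.4757,.2246,.10],75.5)
u=proj(c,[[.4757,.2246,.027]])[0];print(u)
cs,m=blob(im,(0,0,120),(180,40,255),(200,0,320,230),3);x=cs[0];P=onz(c,x.reshape(-1,2),.025)[:,:2]*1000;print("punch",cv2.contourArea(x),cv2.minAreaRect(P.astype(np.float32)),cv2.boundingRect(x))
t=eyes.get_image("top");cv2.imwrite("pics/t11.png",cv2.resize(t[150:270,270:440,::-1],None,fx=4,fy=4,interpolation=cv2.INTER_CUBIC))
```

```text
t 30.33 at [458.4574 146.8312 160.1042] yaw 75.58 F [ 0.7101 -0.0318 -0.5006] open 0.0424 grip 0.0
turn z rad 0.001
shift (after turn) mm [79.6089 -2.7783 60.1042] dworld [ 17.2426  77.7688 -60.1042]
[251.8893  88.4233]
punch 1315.5 ((476.9974365234375, 236.5899658203125), (111.10281372070312, 8.586584091186523), 75.57646179199219) (245, 0, 11, 142)
```

View pics/w11.png

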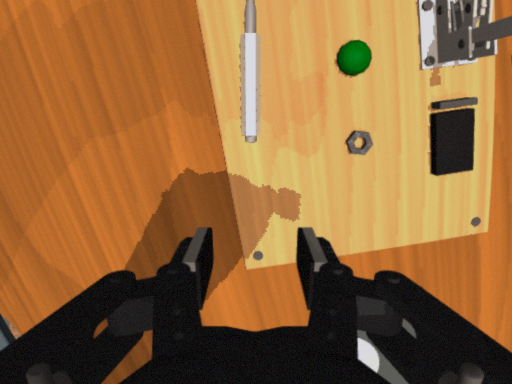

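View pics/t11.png

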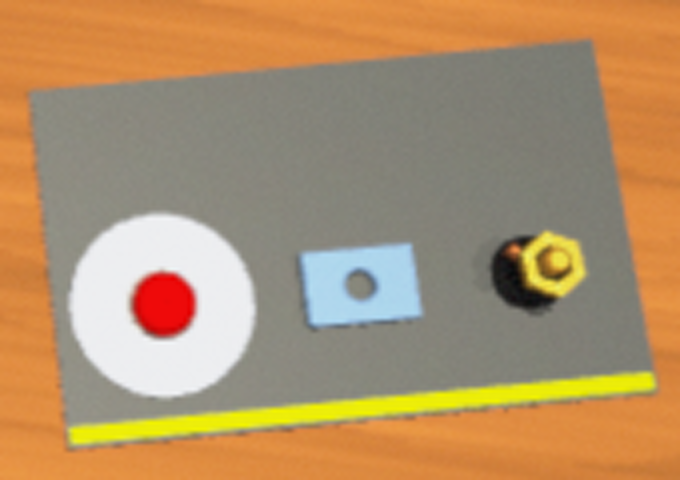

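The mat is as wanted: the lens is centred on the disc, the plate lies between disc and holder, and the nut is flat over the neck. The punch handle runs from (250,136) to (251,33). I'll grip it near its cap end so the fingers clear the plate when I lay it down.

Run:
```python
from h import *
c=eyes.calibration("wrist");im=cv2.imread("pics/w11.png")[:,:,::-1].copy()
cs,m=blob(im,(0,0,120),(180,40,255),(200,30,320,230),3);x=cs[0].reshape(-1,2)
for z in(.025,.032):
  P=onz(c,x,z)[:,:2]*1000;r=cv2.minAreaRect(P.astype(np.float32));print(r)
e=onz(c,[[251,33],[250,136.5]],.030);print("ends",e,np.linalg.norm(e[0]-e[1]),"mid",e.mean(0))
hs=cv2.cvtColor(im,cv2.COLOR_RGB2HSV)
for y in (60,100): print(y,[tuple(hs[y,q]) for q in range(240,262,2)])
m_=e.mean(0)[:2]
d=(e[0]-e[1])[:2];d/=np.linalg.norm(d);print("yaw",np.degrees(np.arctan2(d[1],d[0])))
g=m_-d*.030;print("grip",g);to([g[0],g[1],.034],75.5)
```

```text
((474.11761474609375, 226.1450958251953), (88.89738464355469, 8.586713790893555), 75.6076431274414)
((474.15386962890625, 225.8534698486328), (86.53662109375, 8.35865306854248), 75.60763549804688)
ends [[0.4855 0.2658 0.03  ]
 [0.4642 0.1874 0.03  ]] 0.08119670623770538 mid [0.4749 0.2266 0.03  ]
60 [(np.uint8(17), np.uint8(108), np.uint8(185)), (np.uint8(15), np.uint8(59), np.uint8(176)), (np.uint8(16), np.uint8(50), np.uint8(178)), (np.uint8(120), np.uint8(10), np.uint8(225)), (np.uint8(123), np.uint8(11), np.uint8(226)), (np.uint8(120), np.uint8(9), np.uint8(227)), (np.uint8(116), np.uint8(9), np.uint8(225)), (np.uint8(120), np.uint8(8), np.uint8(225)), (np.uint8(16), np.uint8(50), np.uint8(184)), (np.uint8(15), np.uint8(58), np.uint8(185)), (np.uint8(16), np.uint8(98), np.uint8(196))]
100 [(np.uint8(17), np.uint8(135), np.uint8(191)), (np.uint8(17), np.uint8(61), np.uint8(176)), (np.uint8(17), np.uint8(55), np.uint8(176)), (np.uint8(116), np.uint8(9), np.uint8(223)), (np.uint8(116), np.uint8(9), np.uint8(226)), (np.uint8(120), np.uint8(8), np.uint8(226)), (np.uint8(124), np.uint8(9), np.uint8(226)), (np.uint8(120), np.uint8(9), np.uint8(224)), (np.uint8(16), np.uint8(48), np.uint8(169)), (np.uint8(17), np.uint8(63), np.uint8(183)), (np.uint8(17), np.uint8(111), np.uint8(204))]
yaw 74.83936673808732
grip [0.467  0.1976]
t 30.38 at [458.4412 146.9879 160.0969] yaw 75.59 F [-0.0583 -0.5145  0.4459] open 0.0429 grip 0.0
turn z rad 0.002
shift (after turn) mm [ 51.1612  -4.38   126.0969] dworld [   8.5692   50.6283 -126.0969]
```

Emit:
apply_moves(commands=[[0,0,0,17,-1.3,0,0],[0,0,0,17,-1.3,20,0],[0,0,0,16.8,-1.4,30,0],[0,0,0,0,0,20,0],[0,0,0,0,0,20,0]])

```text
time: 30.8
eef_pos: [0.4669, 0.1986, 0.0689]
orientation: [[0.247, 0.969, -0.0], [0.969, -0.247, 0.001], [0.001, -0.0, -1.0]]
force: [1.1, -0.2, -0.8]
opening: 0.0426
grip_force: 0.0
```

Emit:
apply_moves(commands=[[0,0,0,0,0,10,0],[0,0,0,0,0,0,0],[0,0,0,0,0,0,0],[0,0,0,0,0,0,0],[0,0,0,0,0,0,0]])

```text
time: 31.22
eef_pos: [0.4678, 0.1975, 0.0612]
orientation: [[0.249, 0.969, 0.002], [0.969, -0.249, 0.001], [0.001, 0.002, -1.0]]
force: [-0.1, -0.4, 0.7]
opening: 0.0424
grip_force: 0.0
```

Run:
```python
from h import *
to([.4672,.1972,.034],75.55)
```

```text
t 31.22 at [467.8228 197.5455  61.2396] yaw 75.59 F [-0.1245 -0.4084  0.6544] open 0.0424 grip 0.0
turn z rad 0.001
shift (after turn) mm [-0.49   -0.5169 27.2396] dworld [ -0.6228  -0.3455 -27.2396]
```

Emit:
apply_moves(commands=[[0,0,0,-0.4,-0.4,12,0],[0,0,0,0,0,10,0],[0,0,0,0,0,5,0],[0,0,0,0,0,0,0],[0,0,0,0,0,0,0]])

```text
time: 31.63
eef_pos: [0.4665, 0.1971, 0.0331]
orientation: [[0.248, 0.969, -0.0], [0.969, -0.248, -0.0], [-0.0, -0.0, -1.0]]
force: [0.6, 0.8, -0.7]
opening: 0.0426
grip_force: 0.0
```

Emit:
apply_moves(commands=[[0,0,0,0,0,0,-1],[0,0,0,0,0,0,-1],[0,0,0,0,0,0,-1],[0,0,0,0,0,0,-1],[0,0,0,0,0,0,-1]], newtons=60)

```text
time: 32.05
eef_pos: [0.4669, 0.1972, 0.0337]
orientation: [[0.248, 0.969, 0.001], [0.969, -0.248, 0.0], [0.0, 0.001, -1.0]]
force: [-1.4, -0.9, 5.3]
opening: 0.0133
grip_force: 58.6
```

Emit:
apply_moves(commands=[[0,0,0,0,0,0,-1],[0,0,0,0,0,0,-1],[0,0,0,0,0,-3,-1],[0,0,0,0,0,-10,-1],[0,0,0,0,0,-20,-1]])

```text
time: 32.47
eef_pos: [0.4656, 0.1967, 0.0656]
orientation: [[0.248, 0.969, -0.003], [0.969, -0.248, -0.001], [-0.002, -0.002, -1.0]]
force: [-0.2, -0.7, 0.1]
opening: 0.013
grip_force: 58.7
```

Emit:
apply_moves(commands=[[0,0,0,0,0,-30,-1],[0,0,0,0,0,-30,-1],[0,0,0,0,0,-20,-1],[0,0,0,0,0,0,-1],[0,0,0,0,0,0,-1]])

```text
time: 32.88
eef_pos: [0.4672, 0.1972, 0.1477]
orientation: [[0.249, 0.969, 0.003], [0.969, -0.249, 0.001], [0.002, 0.002, -1.0]]
force: [-0.4, -0.3, -1.2]
opening: 0.0129
grip_force: 58.7
```

Run:
```python
from h import *
to([.5693,-.2518,.12],102.95)
im=eyes.get_image("wrist");cv2.imwrite("pics/w12.png",im[:,:,::-1])
```

```text
t 32.88 at [467.1864 197.2497 147.7032] yaw 75.59 F [-0.367  -0.2928 -1.2338] open 0.0129 grip 58.7
turn z rad -0.477
shift (after turn) mm [-460.5123   -1.1159   27.7032] dworld [ 102.1136 -449.0497  -27.7032]
```

View pics/w12.png

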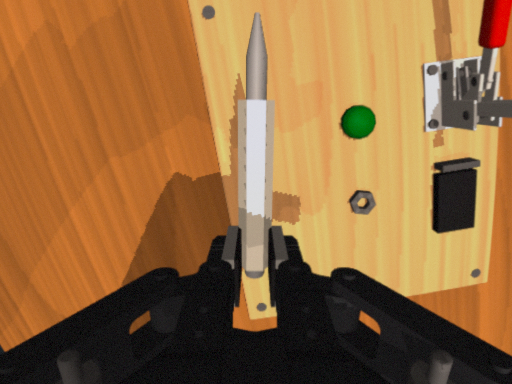

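The punch is held straight, with its nose at (257,15) and the grip at (255,255).

Emit:
apply_moves(commands=[[0,0,-0.095,0,0,0,-1],[0,0,-0.095,0,0,0,-1],[0,0,-0.095,0,0,0,-1],[0,0,-0.096,0,0,0,-1],[0,0,-0.096,0,0,0,-1]])

```text
time: 33.35
eef_pos: [0.4658, 0.1968, 0.1449]
orientation: [[-0.229, 0.973, -0.002], [0.973, 0.229, -0.001], [-0.0, -0.002, -1.0]]
force: [0.8, -0.3, -0.8]
opening: 0.013
grip_force: 58.7
```

Emit:
apply_moves(commands=[[0,0,0,-20,0,0,-1],[0,0,0,-36,0,0,-1],[0,0,0,-36,0,0,-1],[0,0,0,-36,0,0,-1],[0,0,0,-36,0,0,-1]])

```text
time: 33.77
eef_pos: [0.5027, 0.0356, 0.145]
orientation: [[-0.225, 0.974, -0.002], [0.974, 0.225, -0.0], [0.0, -0.002, -1.0]]
force: [0.6, -0.5, -1.1]
opening: 0.0129
grip_force: 58.7
```

Emit:
apply_moves(commands=[[0,0,0,-36,0,0,-1],[0,0,0,-36,0,0,-1],[0,0,0,-36,0,0,-1],[0,0,0,-36,0,0,-1],[0,0,0,-36,0,0,-1]])

```text
time: 34.18
eef_pos: [0.5429, -0.1399, 0.1448]
orientation: [[-0.224, 0.975, -0.002], [0.975, 0.224, 0.001], [0.001, -0.002, -1.0]]
force: [1.6, 0.2, -0.9]
opening: 0.0131
grip_force: 58.7
```

Emit:
apply_moves(commands=[[0,0,0,-36,0,0,-1],[0,0,0,-36,0,0,-1],[0,0,0,-28,0,0,-1],[0,0,0,-15,0,0,-1],[0,0,0,0,0,0,-1]])

```text
time: 34.6
eef_pos: [0.5686, -0.2542, 0.1442]
orientation: [[-0.219, 0.976, -0.002], [0.976, 0.219, -0.0], [0.0, -0.002, -1.0]]
force: [-0.2, 0.1, -0.8]
opening: 0.0131
grip_force: 58.7
```

Emit:
apply_moves(commands=[[0,0,0,0,0,20,-1],[0,0,0,0,0,20,-1],[0,0,0,0,0,20,-1],[0,0,0,0,0,0,-1],[0,0,0,0,0,0,-1]])

```text
time: 35.02
eef_pos: [0.5687, -0.2483, 0.0851]
orientation: [[-0.226, 0.974, -0.003], [0.974, 0.226, 0.002], [0.002, -0.002, -1.0]]
force: [-0.5, 0.0, 1.0]
opening: 0.0128
grip_force: 58.7
```

Emit:
apply_moves(commands=[[0,0,0,0,0,0,-1],[0,0,0,0,0,0,-1],[0,0,0,0,0,0,-1],[0,0,0,0,0,0,-1],[0,0,0,0,0,0,-1]])

```text
time: 35.43
eef_pos: [0.5697, -0.2503, 0.0868]
orientation: [[-0.224, 0.975, 0.001], [0.975, 0.224, -0.0], [-0.001, 0.001, -1.0]]
force: [0.4, -0.8, -0.2]
opening: 0.013
grip_force: 58.7
```

Run:
```python
from h import *
to([.5693,-.2518,.0187],102.95)
c=eyes.calibration("wrist");im=eyes.get_image("wrist");cv2.imwrite("pics/w13.png",im[:,:,::-1])
cs,m=blob(im,(90,50,60),(125,255,255));x=cs[0].reshape(-1,2)
P=onz(c,x,.011)[:,:2]*1000;print("plate",cv2.contourArea(cs[0]),cv2.minAreaRect(P.astype(np.float32)))
```

```text
t 35.43 at [ 569.6991 -250.288    86.7593] yaw 102.94 F [ 0.4009 -0.8116 -0.1986] open 0.0130 grip 58.7
turn z rad -0.000
shift (after turn) mm [-1.3841 -0.7278 68.0593] dworld [ -0.3991  -1.512  -68.0593]
plate 5272.5 ((521.1342163085938, -215.83245849609375), (40.96217727661133, 60.42646789550781), 12.7656831741333)
```

View pics/w13.png

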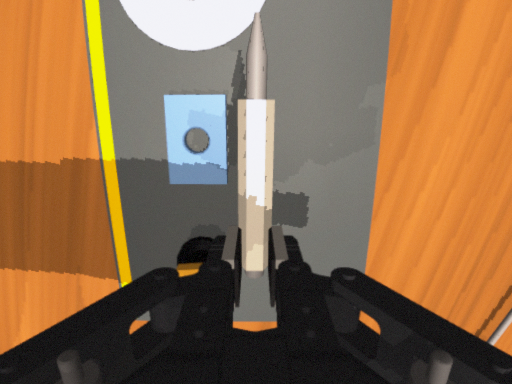

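The plate (centre (196,140)) and the punch are parallel, and the fingers are beyond the plate's end. Lowering.

Emit:
apply_moves(commands=[[0,0,0,-1.4,-0.4,15,-1],[0,0,0,0,0,20,-1],[0,0,0,0,0,15,-1],[0,0,0,0,0,9,-1],[0,0,0,0,0,4,-1]])

```text
time: 35.9
eef_pos: [0.5688, -0.2515, 0.0219]
orientation: [[-0.224, 0.975, -0.002], [0.975, 0.224, 0.001], [0.001, -0.001, -1.0]]
force: [0.4, 0.4, -0.6]
opening: 0.0126
grip_force: 58.7
```

Emit:
apply_moves(commands=[[0,0,0,0,0,1,-1],[0,0,0,0,0,1,-1],[0,0,0,0,0,0,-1],[0,0,0,0,0,0,-1],[0,0,0,0,0,0,-1]])

```text
time: 36.32
eef_pos: [0.5698, -0.2517, 0.0218]
orientation: [[-0.224, 0.975, 0.001], [0.975, 0.224, -0.0], [-0.001, 0.001, -1.0]]
force: [0.1, -0.1, 0.5]
opening: 0.0128
grip_force: 58.7
```

Run:
```python
from h import *
to([.5693,-.2518,.0187],102.95)
```

```text
t 36.32 at [ 569.7846 -251.7451   21.7816] yaw 102.94 F [ 0.0731 -0.1096  0.4889] open 0.0128 grip 58.7
turn z rad -0.000
shift (after turn) mm [ 0.0551 -0.4846  3.0816] dworld [-0.4846 -0.0549 -3.0816]
```

Emit:
apply_moves(commands=[[0,0,0,0,0,1.2,-1],[0,0,0,0,0,1,-1],[0,0,0,0,0,0.8,-1],[0,0,0,0,0,0,-1],[0,0,0,0,0,0,-1]])

```text
time: 36.73
eef_pos: [0.5695, -0.2517, 0.0188]
orientation: [[-0.224, 0.975, 0.0], [0.975, 0.224, -0.0], [-0.001, 0.0, -1.0]]
force: [-1.9, 0.3, 7.1]
opening: 0.013
grip_force: 59.5
```

Emit:
apply_moves(commands=[[0,0,0,0,0,0.4,-1],[0,0,0,0,0,0.3,-1],[0,0,0,0,0,0,-1],[0,0,0,0,0,0,-1],[0,0,0,0,0,0,-1]])

```text
time: 37.15
eef_pos: [0.5696, -0.2518, 0.0187]
orientation: [[-0.224, 0.975, 0.001], [0.975, 0.224, -0.001], [-0.001, 0.0, -1.0]]
force: [-4.1, -0.1, 13.6]
opening: 0.0131
grip_force: 60.2
```

Down. Now I release, retreat and check.

Emit:
apply_moves(commands=[[0,0,0,0,0,-0.7,-1],[0,0,0,0,0,0,-0.4],[0,0,0,0,0,0,-0.4],[0,0,0,0,0,0,-0.4],[0,0,0,0,0,0,-0.4]])

```text
time: 37.57
eef_pos: [0.5693, -0.2516, 0.0179]
orientation: [[-0.224, 0.975, -0.0], [0.975, 0.224, 0.0], [0.0, -0.0, -1.0]]
force: [-0.5, 0.1, -0.4]
opening: 0.0255
grip_force: 0.0
```

Emit:
apply_moves(commands=[[0,0,0,0,0,-6,-0.4],[0,0,0,0,0,-15,-0.4],[0,0,0,0,0,-30,-0.4],[0,0,0,0,0,-40,-0.4],[0,0,0,-10,0,-40,-0.4]])

```text
time: 37.98
eef_pos: [0.571, -0.2588, 0.1504]
orientation: [[-0.227, 0.974, -0.002], [0.974, 0.227, 0.003], [0.003, -0.001, -1.0]]
force: [1.0, 0.3, -0.2]
opening: 0.0256
grip_force: 0.0
```

Emit:
apply_moves(commands=[[0,0,0,-35,0,-10,-0.4],[0,0,0,-35,0,0,-0.4],[0,0,0,-35,0,0,-0.4],[0,0,0,-20,0,0,-0.4],[0,0,0,0,0,0,-0.4]])

```text
time: 38.4
eef_pos: [0.5986, -0.3894, 0.1586]
orientation: [[-0.218, 0.976, -0.0], [0.976, 0.218, -0.003], [-0.002, -0.001, -1.0]]
force: [-0.6, 0.3, 0.2]
opening: 0.0259
grip_force: 0.0
```

Emit:
apply_moves(commands=[[0,0,0,0,0,0,-0.4],[0,0,0,0,0,0,-0.4],[0,0,0,0,0,0,-0.4],[0,0,0,0,0,0,-0.4],[0,0,0,0,0,0,-0.4]])

```text
time: 38.82
eef_pos: [0.5999, -0.3821, 0.1595]
orientation: [[-0.226, 0.974, 0.0], [0.974, 0.226, 0.0], [0.0, 0.0, -1.0]]
force: [0.5, 0.5, 0.2]
opening: 0.0253
grip_force: 0.0
```

Run:
```python
from h import *
to([.5693,-.2518,.0187],102.95)
c=eyes.calibration("wrist");w=eyes.get_image("wrist");s=eyes.get_image("scene")
cs,m=blob(w,(90,50,60),(125,255,255));P=onz(c,cs[0].reshape(-1,2),.011)[:,:2]*1000;print("plate",cv2.minAreaRect(P.astype(np.float32)))
a=cv2.resize(w[:,:,::-1],(400,300));b=cv2.resize(s[130:290,100:400,::-1],(400,213*1),interpolation=cv2.INTER_CUBIC)
b=cv2.resize(s[140:290,100:400,::-1],(800,300*400//300),interpolation=cv2.INTER_CUBIC)[:300]
cv2.imwrite("pics/f14.png",np.vstack([np.hstack([a,np.zeros((300,400,3),np.uint8)]),b]))
```

```text
t 38.82 at [ 599.8584 -382.1404  159.4501] yaw 103.04 F [0.4912 0.5211 0.1863] open 0.0253 grip 0.0
turn z rad 0.001
shift (after turn) mm [133.8735  -0.5718 140.7501] dworld [ -30.5584  130.3404 -140.7501]
plate ((781.5130004882812, -195.72796630859375), (14.009322166442871, 38.88111877441406), 21.456344604492188)
```

View pics/f14.png

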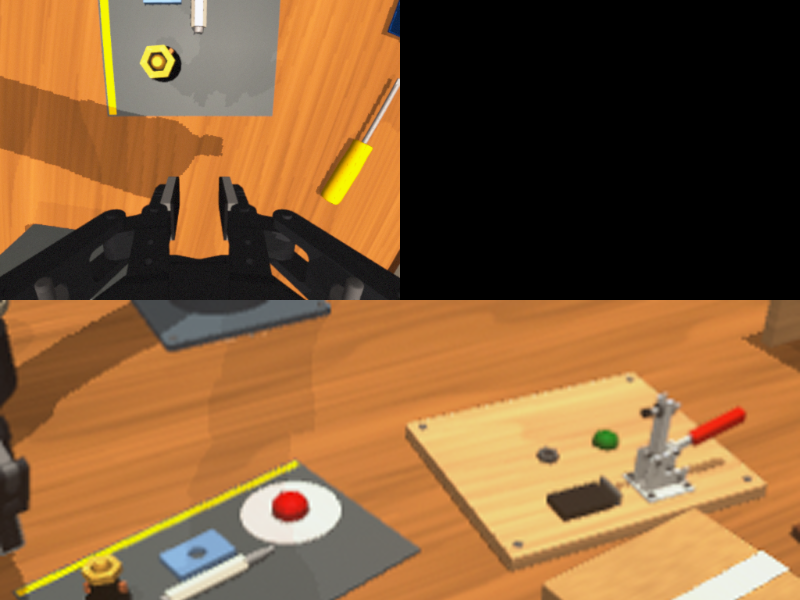

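All parts are in place. The clamp is open (arm upright at (660,440)), the lens is on the disc, the nut is on the shoulder, and the punch lies behind the plate. One numeric check from the top camera before handing in.

Run:
```python
from h import *
c=eyes.calibration("top");im=eyes.get_image("top")
cs,m=blob(im,(90,50,80),(125,255,255),(290,160,430,260));P=onz(c,cs[0].reshape(-1,2),.011)[:,:2]*1000;print("plate",cv2.minAreaRect(P.astype(np.float32)))
cs,m=blob(im,(0,0,150),(180,60,255),(325,170,400,215),3);P=onz(c,cs[0].reshape(-1,2),.015)[:,:2]*1000;print("punch",cv2.minAreaRect(P.astype(np.float32)))
```

```text
plate ((521.7100219726562, -214.53933715820312), (41.15225601196289, 61.67097473144531), 12.876036643981934)
punch ((559.6480102539062, -206.47132873535156), (14.873116493225098, 116.37223052978516), 12.284886360168457)
```

```bash
python3 -c "
from bench import ctrl
print(ctrl.hand_in())"
```

```text
the job is handed in; nothing more can be done
None
```

The job is handed in at about 39 s with no limit passed: the clamp is open, the plate lies between the disc and the lampholder, the lens stands on the disc, the locknut is down on the shoulder, and the punch lies about 10 mm behind the plate, parallel to the yellow edge.

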